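Unlock the incubator guard and weigh a vial

ROBOT

A 6-joint arm with a two-finger parallel gripper is mounted at the origin on the work surface. World frame = base frame: x ahead of the robot, y to its left, z up, the work surface at z = 0. Lengths are in m, angles in rad, forces in N, time in s.
With the tool pointing down it reaches from about 0.375 to 0.9 m from the base axis. Payload 3.1 kg.
Tool frame: the origin (TCP) lies on the centre line of the jaws, within the pads' length; the fingertips stand 25 mm ahead of it and the grasp point (between the pads) lies 6 mm ahead of it (robot.nose_length is the y of the fingertips in the tool frame, in m); y points along the fingers, z is the direction in which the jaws open and shut, and the axes are right-handed (so a half turn about y gives the same grasp; the last joint's range is limited). The gripper opens to 87 mm and grips with 3 to 60 N. Pads are 19 mm wide; open, the fingers measure 117 mm over their backs; the gripper's body (75 mm by 190 mm) begins 51 mm behind the grasp point.
Start: joints at [1.165, 0.527, 1.433, -0, 1.181, -0.178], TCP at [0.141, 0.609, 0.21] pointing down, gripper open.
Joint ranges: [-3.08, 3.08], [-0.75, 2.2], [0.22, 2.44], [-1.43, 4.57], [0, 2.65], [-2.85, 2.85]. Speed limits (rad/s): [2.79, 2.79, 3.14, 3.14, 3.14, 3.14].

INTERFACE

Orientations are given as a unit quaternion [x, y, z, w].
In Python, from rig import robot, eyes, ticket gives the robot as it stands.
- The arm moves only by the tool play_rows, never from a script. Its argument "series" is a list of rows, each a list of 7 numbers: the opening, from 0 (shut) to 1 (fully open), then the shift along the tool's x, y, z scaled (see below), then the turn, a rotation vector about the tool's x, y, z scaled (see below). In form: [[claw, dx, dy, dz, ax, ay, az], ...]. A call has 1 to 12 rows; each row shifts and turns the commanded pose from where the row before left it, along the tool's axes as they then stand; what a row does not reach is not made up. The controller multiplies each number of a shift by 100 mm and each number of a turn by 180 degrees. A row lasts 1/12 s, in which the tool goes at most 41.7 mm and 7.16 degrees, less where a joint would pass 70% of its speed; a pose out of reach is approached as far as the arm can. A call with a number of a shift or a turn outside -1 to 1 is refused whole. A call with a gripper value outside its range is refused whole. The fingers move at their own pace and stop on an object; "grip_force" is the grip in N (left out, the last holds). Time passes only in rows, so rows that do not move let the fingers close. It gives the time, the measured TCP pose, the force and the opening at its end, in the units of the state.
- robot.get_obs(): the state, without advancing time (a new reading comes with each control period).
- eyes.camera(name): name is "scene" or "top" or "wrist"; returns the picture (400x640x3 uint8, red, green, blue); there is no depth.
- eyes.camera_params(name): a dict with "K" (3x3 intrinsics, pixels), "rvec" (rotation vector, rad) and "tvec" (3), from world to camera coordinates, as OpenCV has them. Camera axes: x right, y down, z forward; pixel columns grow to the right and rows downward; lengths in m; the calibration is good to about 2 mm. The wrist camera is an equidistant fisheye: a pixel r from the principal point sees the ray r / f radians off the axis. A picture is of the moment at which its call begins: read the wrist's pose just before it. camera_params takes no time and is no camera call; for the wrist camera it gives the pose at the moment of the call.
- ticket.hand_in(): hands the job in, once; it reports no verdict.
The state is a dict: "time": time; "q": joint angles; "joint_velocities": joint speeds; "joint_torque": joint torques, N m; "position": TCP position; "tool_rot": TCP orientation; "ft_force": force on the tool from outside, world axes, zero at the start; "moment": the same for the moment, N m; "grip_width": finger opening in m.
Only numpy, scipy, OpenCV 4.12 (cv2) and the standard library are available. Lean on these libraries where they do the work, as an engineer would, in place of code of your own. Each camera call takes 0.05 s, during which the arm holds its last target.

TASK

Weigh the red-capped vial: slide the red catch of the sloping incubator block all the way out to free the clear guard, push the guard all the way up the slope, take out the red-capped vial and set it down gently, without dropping it, upright on the middle of the balance's pan. Then slide the guard fully shut again over the blue-capped vial, which stays in its well (the catch may stay undone). Do not disturb the other things on the bench.

Things in the scene. Friction and masses are not known exactly. Their poses are not given: they have to be found in the camera images.
- catch (a joint): slide of the red catch, m: 0 = bolt fully in (guard locked), 0.024 = fully out; starts between 0 and 0.005, stays where it is left (friction about 2.5 N, no spring). The bolt stops the guard after 2 mm unless the catch is past about 0.011. It slides across the slope, along +y of catch_knob (away from the guard)
- catch_knob (a point): on the axis of the red round catch knob (16 mm thick, 40 mm tall, square to the slope), 14 mm below its top. The flat bolt lies 26 mm under this point, the slope's surface 38 mm. Axes: x up the slope (away from the robot), y across it (the way the catch opens), z out of the slope at right angles; the slope rises 35 degrees from level
- guard (a joint): slide of the clear guard, m: 0 = shut, down over both vials; 0.085 = pushed fully up the slope, both caps free. Stays where it is left (friction about 4 N). It slides along +x of guard_handle
- guard_handle (a point): middle of the guard's black bar handle: round, 14 mm thick, 90 mm long along y, on two feet 72 mm apart; its axis is 29 mm above the clear guard plate, 80 mm above the slope's surface. Axes: x up the slope, y across, z out of the slope, which rises 35 degrees. The guard is 156 mm across, 60 mm along the slope; shut, it covers both vials, 35 mm either side of this point
- red_vial_center (a point): middle of the red-capped glass vial, 28 mm thick, 72 mm tall (the top 18 mm is the cap, 29 mm thick); z along its axis towards the cap. It starts in one of two wells (30 mm deep, 30 mm wide, 70 mm apart) square to the slope, so it leans 35 degrees (4 more or less, for play) towards the robot and 42 mm stand out; draw it out along its axis. 40 to 75 g
- blue_vial_center (a point): middle of the blue-capped vial, same size, in the other well; must stay there
- pan_center (a point): centre of the top of the balance's round steel pan, 96 mm in diameter, level, 72 mm above the bench; the white balance under it is 220 x 170 mm and 55 mm tall, its display to the robot, pan centre 30 mm beyond the balance's middle
- pipette_stand: pipette stand, a bystander: round foot 100 mm in diameter, post, three hanging pipettes within 47 mm of the axis, 325 mm tall; origin under its centre; stands between incubator and balance, towards the back
- amber_bottle: amber reagent bottle, a bystander: 56 mm in diameter, 110 mm tall; origin under its centre
- tip_box: orange pipette-tip box, a bystander: 120 (x) x 85 (y) x 65 mm; origin under its centre
- incubator: incubator block, fixed: 230 mm wide, sloping aluminium top 35 degrees rising away from the robot from 40 mm to 175 mm height, 230 mm long along the slope; origin on the bench. x is away from the robot side, y to the catch side
- balance: balance, fixed; origin on the bench under its middle, x away from the display
Things that resemble listed ones, but are neither listed nor needed, are in the scene too. What is shaped like the part that bears red_vial_center but yellow is not meant.

How it is judged:
By the outcome, as a careful person would: the job done as asked, in the order asked, and still so for the second after the job is handed in, with the robot touching nothing.
It also fails if it takes over 72 s, if anything falls off the work surface, if the arm or the gripper's body presses on something with over 40 N, if the wrist force passes 120 N, or if a joint passes its speed limit or range.

## Working session

There is one attempt and no reset: what is moved stays moved. The work goes in short steps, Python scripts to look and compute and a tool call to move; the robot and the scene stay as the last step left them, time stands still between calls to the robot, and variables do not carry over. Pictures are saved under pics/ and viewed, and the job is handed in when it is done.

Besides the shell and the picture viewer there is one more tool, called by a JSON object that holds its "api" and its "payload". play_rows: Moves the arm, as the interface text tells. Its arguments: {"type":"object","properties":{"series":{"type":"array","items":{"type":"array","items":{"type":"number"}}},"grip_force":{"type":"number"}},"required":["series"]}

```bash
ls; mkdir -p pics; python3 - <<'E'
from rig import robot, eyes, ticket
import cv2,numpy as np
print(robot.get_obs())
print([a for a in dir(robot) if a[0]!='_'])
for n in ("scene","top","wrist"):
    p=eyes.camera_params(n); print(n,p)
    cv2.imwrite(f"pics/{n}0.png",eyes.camera(n)[:,:,::-1])
E
```

```text
pics
{'time': 0.0, 'q': array([ 1.16450278e+00,  5.28461588e-01,  1.43390066e+00, -3.03377846e-05,
        1.18139605e+00, -1.78503053e-01]), 'joint_velocities': array([ 0.00046515, -0.00137016,  0.00069868,  0.00032191,  0.00132676,
       -0.00163194]), 'joint_torque': array([ 1.04007500e-03, -4.40048504e+01, -1.76588416e+01,  6.33240142e-02,
        5.81604440e-02, -1.65644879e-04]), 'position': array([0.14081748, 0.60814883, 0.209075  ]), 'tool_rot': array([ 0.70326148, -0.0805692 ,  0.08014678, -0.70178942]), 'ft_force': array([ 0.98767266, -0.22062186,  0.89942618]), 'moment': array([-0.00053484, -0.00310923,  0.03384271]), 'grip_width': 0.08707744915990934}
['Unreachable', 'get_obs', 'nose_length']
scene {'K': array([[393.71810105,   0.        , 312.8409307 ],
       [  0.        , 393.71810105, 201.70515009],
       [  0.        ,   0.        ,   1.        ]]), 'rvec': array([ 1.79576892,  1.47794635, -0.74384073]), 'tvec': array([-0.08864931, -0.16280837,  1.49752829])}
top {'K': array([[447.31518181,   0.        , 324.40303166],
       [  0.        , 447.31518181, 200.33150919],
       [  0.        ,   0.        ,   1.        ]]), 'rvec': array([ 2.13977347, -2.12529449,  0.16936586]), 'tvec': array([0.01135769, 0.47155622, 1.34614828])}
wrist {'K': array([[309.70691629,   0.        , 319.02044672],
       [  0.        , 309.70691629, 200.26968762],
       [  0.        ,   0.        ,   1.        ]]), 'rvec': array([-2.26953689, -1.80545038, -0.262647  ]), 'tvec': array([-0.62290136, -0.03522318,  0.3920597 ])}
```

View pics/scene0.png

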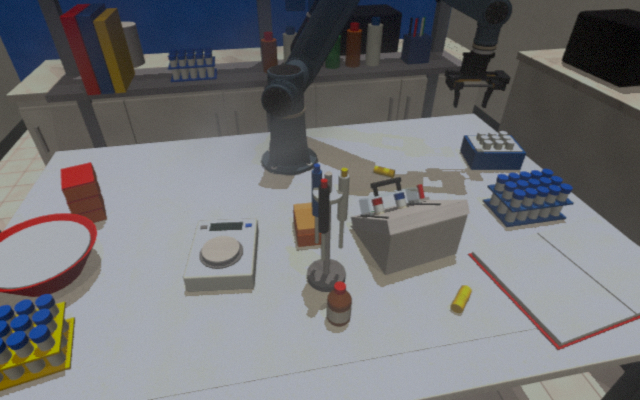

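View pics/top0.png

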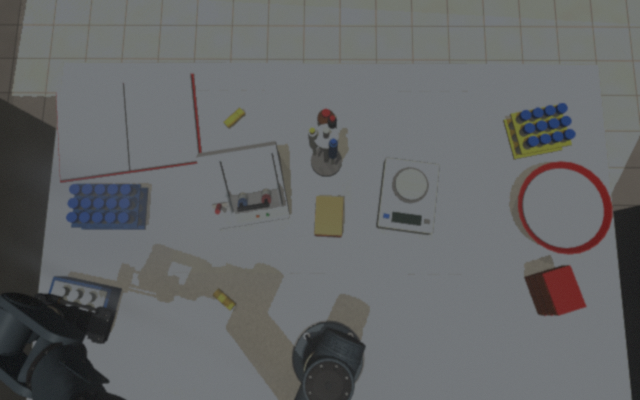

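View pics/wrist0.png

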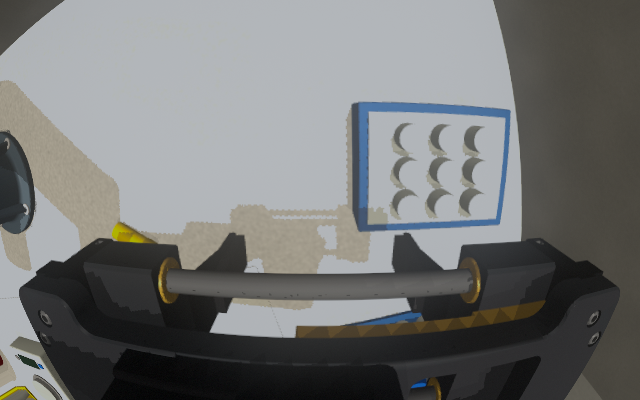

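Top: the incubator is around (247,185), the catch knob around (218,209), the balance pan around (410,184) and the stand around (325,155). I'll zoom in.

```bash
python3 - <<'E'
import cv2
t=cv2.imread('pics/top0.png')[130:240,180:310]; cv2.imwrite('pics/t0z.png',cv2.resize(t,None,fx=6,fy=5.4,interpolation=2)[:594])
t=cv2.imread('pics/scene0.png')[160:280,330:480]; cv2.imwrite('pics/s0z.png',cv2.resize(t,None,fx=5,fy=5,interpolation=2))
t=cv2.imread('pics/top0.png')[130:250,310:450]; cv2.imwrite('pics/t0y.png',cv2.resize(t,None,fx=5,fy=5,interpolation=2))
E
```

```text
(no output)
```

View pics/t0z.png

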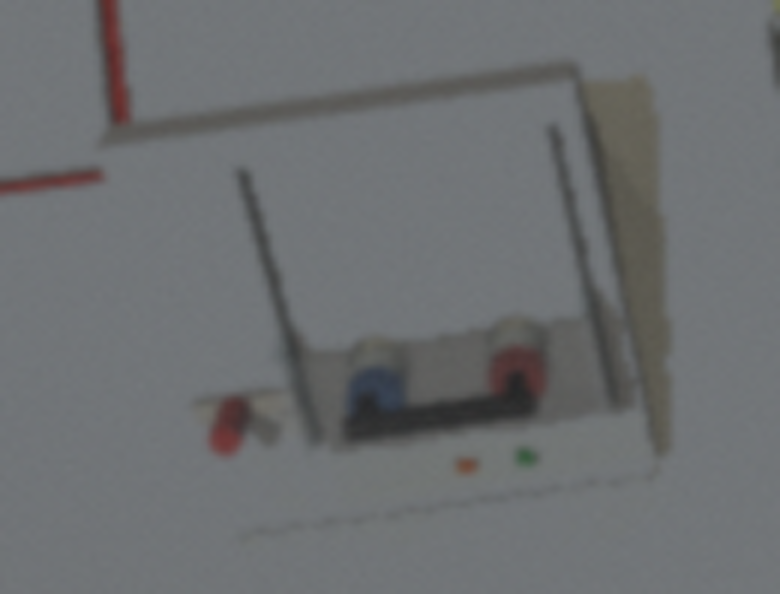

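View pics/s0z.png

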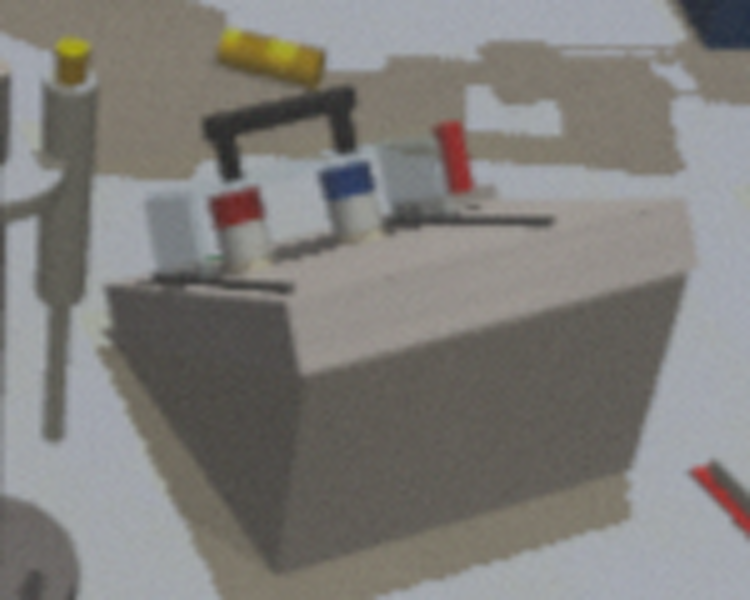

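View pics/t0y.png

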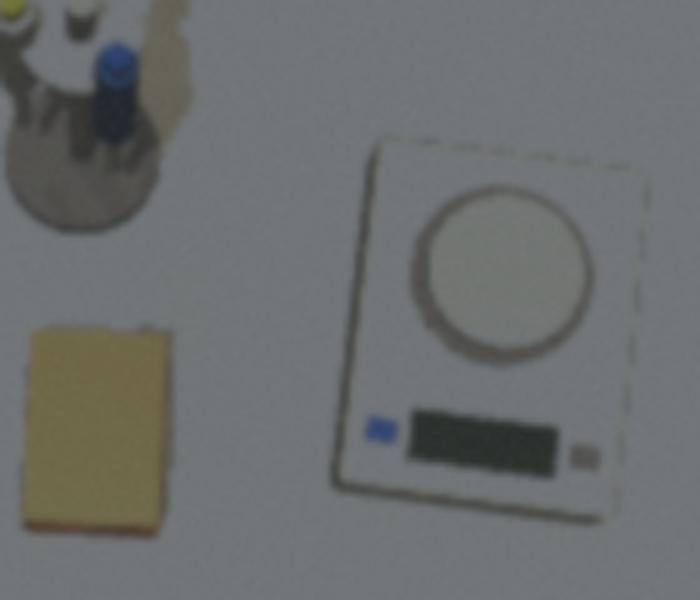

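```bash
cat > h.py <<'E'
import numpy as np, cv2
from scipy.optimize import least_squares
from rig import robot, eyes, ticket
P={n:eyes.camera_params(n) for n in ("scene","top")}
def proj(n,X):
    p=P[n]; return cv2.projectPoints(np.atleast_2d(np.array(X,float)),p['rvec'],p['tvec'],p['K'],None)[0][:,0]
def tri(ps,pt):
    Ms=[P[n]['K']@np.hstack([cv2.Rodrigues(P[n]['rvec'])[0],P[n]['tvec'].reshape(3,1)]) for n in("scene","top")]
    X=cv2.triangulatePoints(Ms[0],Ms[1],np.array(ps,float).reshape(2,1),np.array(pt,float).reshape(2,1))[:,0];X=X[:3]/X[3]
    e=[np.linalg.norm(proj("scene",X)[0]-ps),np.linalg.norm(proj("top",X)[0]-pt)]
    return X,e
def onplane(n,uv,z):
    p=P[n];R=cv2.Rodrigues(p['rvec'])[0];c=-R.T@p['tvec'].ravel();d=R.T@np.linalg.inv(p['K'])@np.array([uv[0],uv[1],1.]);return c+d*(z-c[2])/d[2]
TZ=lambda x,y:(180+x/6,130+y/5.4); SZ=lambda x,y:(330+x/5,160+y/5); TY=lambda x,y:(310+x/5,130+y/5)
E
python3 - <<'E'
from h import *
np.set_printoptions(precision=4,suppress=True)
print('cams',[-cv2.Rodrigues(P[n]['rvec'])[0].T@P[n]['tvec'].ravel() for n in P])
for nm,s,t in [('hR',(207,128),(537,402)),('hL',(352,97),(346,425)),('knobtop',(449,125),(224,442)),('knobbase',(462,190),(234,408)),
 ('redcap',(234,196),(517,375)),('bluecap',(344,170),(376,388)),('backtopR',(300,375),(575,68)),('backtopL',(690,270),(105,135))]:
    print(nm,*tri(SZ(*s),TZ(*t)))
print('pan',onplane('top',TY(509,270),.072))
print('pan scene',onplane('scene',(221,249),.072))
for c in [(380,142),(648,170),(335,485),(600,520)]: print(onplane('top',TY(*c),.055))
print('stand',onplane('top',TY(82,155),0.01)); print('tip',onplane('top',TY(97,428),0.065))
E
```

```text
cams [array([ 1.2887, -0.1542,  0.7697]), array([0.2442, 0.005 , 1.4053])]
hR [0.4401 0.1701 0.1512] [np.float64(0.2240862386945575), np.float64(0.16951053336215982)]
hL [0.4272 0.2597 0.1515] [np.float64(0.07647117995074104), np.float64(0.05946017571154142)]
knobtop [0.4222 0.325  0.1201] [np.float64(0.1357020029752335), np.float64(0.10649388081465623)]
knobbase [0.4454 0.3284 0.0895] [np.float64(0.08086820110775482), np.float64(0.06188271804385566)]
redcap [0.4599 0.1837 0.1171] [np.float64(0.24903755625510765), np.float64(0.1841962204051675)]
bluecap [0.4518 0.2513 0.1196] [np.float64(0.42758349291880693), np.float64(0.3224569416135517)]
backtopR [0.6271 0.1585 0.135 ] [np.float64(0.2223890021361885), np.float64(0.14182455330508711)]
backtopL [0.5877 0.3861 0.1335] [np.float64(0.7623342608120943), np.float64(0.5296291078006915)]
pan [ 0.5179 -0.2507  0.072 ]
pan scene [ 0.528  -0.2495  0.072 ]
[ 0.602  -0.1759  0.055 ]
[ 0.5851 -0.3415  0.055 ]
[ 0.3879 -0.1454  0.055 ]
[ 0.3678 -0.305   0.055 ]
stand [0.6043 0.0093 0.01  ]
tip [ 0.4205 -0.0011  0.065 ]
```

```bash
cat >> h.py <<'E'
from scipy.spatial.transform import Rotation as Ro
np.set_printoptions(precision=4,suppress=True)
S=np.radians(35)
YAW=0.143; H0=np.array([.4337,.2149,.1513])
def frame(yaw=None):
    a=YAW if yaw is None else yaw
    h=np.array([np.cos(a),np.sin(a),0]);ez=np.array([0,0,1.])
    ex=np.cos(S)*h+np.sin(S)*ez; ey=np.array([-np.sin(a),np.cos(a),0]); en=np.cross(ex,ey)
    return np.column_stack([ex,ey,en])
def toolR(y,z):
    y=y/np.linalg.norm(y);z=z/np.linalg.norm(z);return np.column_stack([np.cross(y,z),y,z])
def slopeR(jaw): # jaw 'x','-x','y','-y'
    F=frame();v={'x':F[:,0],'y':F[:,1]}[jaw[-1]]*(-1 if jaw[0]=='-' else 1)
    return toolR(-F[:,2],v)
def downR(jawangle):
    return toolR(np.array([0,0,-1.]),np.array([np.cos(jawangle),np.sin(jawangle),0]))
def plan(p1,R1,N,p0=None,R0=None,tcp=False):
    """p1: grasp-point target (6mm ahead of TCP) unless tcp"""
    o=robot.get_obs()
    p0=o['position'] if p0 is None else p0
    R0=Ro.from_quat(o['tool_rot']).as_matrix() if R0 is None else R0
    p1=np.array(p1,float)
    if not tcp: p1=p1-.006*R1[:,1]
    w=Ro.from_matrix(R0.T@R1).as_rotvec()/N
    w=np.round(w/np.pi,4)
    Rw=Ro.from_rotvec(w*np.pi).as_matrix()
    A=np.zeros((3,3));Rk=R0.copy()
    for k in range(N): A+=Rk;Rk=Rk@Rw
    d=np.round(np.linalg.solve(A,p1-p0)/.1,3)
    p=p0.copy();Rk=R0.copy();path=[]
    for k in range(N): p=p+Rk@d*.1;Rk=Rk@Rw;path.append(p)
    print('N',N,'row',d.tolist(),w.tolist(),'|d|',np.linalg.norm(d)*100,'mm ang',np.degrees(np.linalg.norm(w)*np.pi))
    print('  end err mm',(p-p1)*1e3,'mid tcp',path[N//2],'tcp target',p1)
    return p1,R1
def st():
    o=robot.get_obs();R=Ro.from_quat(o['tool_rot']).as_matrix()
    print('t',o['time'],'q',o['q'],'tcp',o['position'],'grasp',o['position']+.006*R[:,1],'F',o['ft_force'],'w',o['grip_width']);return o
E
python3 - <<'E'
from h import *
o=st();print(Ro.from_quat(o['tool_rot']).as_matrix())
F=frame(); K=H0+F@np.array([-.0144,.1106,-.042]) # knob point
print('knob',K)
for j in ('x','-x'):
    R=slopeR(j)
    p=K+F[:,2]*.08
    plan(p,R,24)
print(onplane('scene',SZ(290,300),.173),onplane('scene',SZ(690,200),.173))
print(tri(SZ(290,300),TZ(575,68)),tri(SZ(690,200),TZ(105,130)))
E
```

```text
t 0.15 q [ 1.1645  0.5283  1.4336 -0.      1.1814 -0.1785] tcp [0.1409 0.6083 0.2093] grasp [0.1409 0.6083 0.2033] F [-0.4669  0.4753  0.347 ] w 0.08714725054177888
[[ 0.9742 -0.0006  0.2258]
 [-0.2258 -0.0015  0.9742]
 [-0.0003 -1.     -0.0016]]
knob [0.4301 0.3261 0.1086]
N 24 row [0.164, 0.019, -0.019] [0.0071, 0.0154, -0.0048] |d| 16.618664206247143 mm ang 3.1723436131667704
  end err mm [ 0.426  -0.9486 -1.2488] mid tcp [0.3134 0.4847 0.1944] tcp target [0.3813 0.3191 0.1791]
N 24 row [-0.004, 0.066, -0.175] [-0.0053, -0.0248, -0.0079] |d| 18.70748513296215 mm ang 4.781160528574627
  end err mm [ 0.6448 -0.1872 -0.3623] mid tcp [0.1979 0.3903 0.1562] tcp target [0.3813 0.3191 0.1791]
[0.6152 0.1539 0.173 ] [0.5795 0.3786 0.173 ]
(array([0.6154, 0.1536, 0.1732]), [np.float64(0.06487893483163279), np.float64(0.04199103404741718)]) (array([0.5806, 0.3765, 0.1738]), [np.float64(0.48324834552598545), np.float64(0.341144662002928)])
```

```bash
sed -i 's/^YAW=0.143/YAW=0.15/' h.py; python3 - <<'E'
from h import *
F=frame(); K=np.array([.4222,.325,.1201])-.014*F[:,2]
print('knob',K, F.T@(K-H0))
plan(K+F[:,2]*.08,slopeR('x'),24)
E
```

```text
knob [0.4301 0.3262 0.1086] [-0.0137  0.1106 -0.0425]
N 24 row [0.164, 0.018, -0.019] [0.0071, 0.0153, -0.0048] |d| 16.60752841334315 mm ang 3.156627314080647
  end err mm [ 0.8854 -0.3055  1.2977] mid tcp [0.3134 0.4849 0.1957] tcp target [0.3814 0.3188 0.1791]
```

{"api": "play_rows", "payload": {"series": [[0.6,0.164,0.018,-0.019,0.0071,0.0153,-0.0048],[0.6,0.164,0.018,-0.019,0.0071,0.0153,-0.0048],[0.6,0.164,0.018,-0.019,0.0071,0.0153,-0.0048],[0.6,0.164,0.018,-0.019,0.0071,0.0153,-0.0048],[0.6,0.164,0.018,-0.019,0.0071,0.0153,-0.0048],[0.6,0.164,0.018,-0.019,0.0071,0.0153,-0.0048],[0.6,0.164,0.018,-0.019,0.0071,0.0153,-0.0048],[0.6,0.164,0.018,-0.019,0.0071,0.0153,-0.0048],[0.6,0.164,0.018,-0.019,0.0071,0.0153,-0.0048],[0.6,0.164,0.018,-0.019,0.0071,0.0153,-0.0048],[0.6,0.164,0.018,-0.019,0.0071,0.0153,-0.0048],[0.6,0.164,0.018,-0.019,0.0071,0.0153,-0.0048]]}}

```text
time: 1.15
position: [0.3039, 0.4977, 0.197]
tool_rot: [-0.556, 0.203, -0.349, 0.727]
ft_force: [0.2, -0.5, -0.1]
grip_width: 0.0525
```

{"api": "play_rows", "payload": {"series": [[0.6,0.164,0.018,-0.019,0.0071,0.0153,-0.0048],[0.6,0.164,0.018,-0.019,0.0071,0.0153,-0.0048],[0.6,0.164,0.018,-0.019,0.0071,0.0153,-0.0048],[0.6,0.164,0.018,-0.019,0.0071,0.0153,-0.0048],[0.6,0.164,0.018,-0.019,0.0071,0.0153,-0.0048],[0.6,0.164,0.018,-0.019,0.0071,0.0153,-0.0048],[0.6,0.164,0.018,-0.019,0.0071,0.0153,-0.0048],[0.6,0.164,0.018,-0.019,0.0071,0.0153,-0.0048],[0.6,0.164,0.018,-0.019,0.0071,0.0153,-0.0048],[0.6,0.164,0.018,-0.019,0.0071,0.0153,-0.0048],[0.6,0.164,0.018,-0.019,0.0071,0.0153,-0.0048],[0.6,0.164,0.018,-0.019,0.0071,0.0153,-0.0048]]}}

```text
time: 2.15
position: [0.3818, 0.3233, 0.1815]
tool_rot: [-0.356, 0.299, -0.573, 0.674]
ft_force: [0.4, -0.4, 0.5]
grip_width: 0.0524
```

```bash
python3 - <<'E'
from h import *
o=st(); R=Ro.from_quat(o['tool_rot']).as_matrix(); R1=slopeR('x')
print('rot err deg',np.degrees(Ro.from_matrix(R1.T@R).as_rotvec()))
p=eyes.camera_params('wrist'); im=eyes.camera('wrist'); cv2.imwrite('pics/w1.png',im[:,:,::-1])
np.save('w1.npy',np.hstack([p['rvec'].ravel(),p['tvec'].ravel()]))
F=frame(); K=np.array([.4222,.325,.1201])-.014*F[:,2]
plan(K+F[:,2]*.08,R1,1)
E
```

```text
t 2.15 q [ 0.6516  0.3492  2.1594 -1.2661  0.2859  1.6637] tcp [0.3818 0.3233 0.1815] grasp [0.3852 0.3238 0.1766] F [ 0.3841 -0.4284  0.5258] w 0.052410994522822434
rot err deg [-0.4473 -0.8013  0.2422]
N 1 row [0.021, 0.013, -0.005] [0.0032, 0.0038, -0.0001] |d| 2.5199206336708304 mm ang 0.8944025939139488
  end err mm [ 0.0466 -0.032  -0.0069] mid tcp [0.3814 0.3188 0.1791] tcp target [0.3814 0.3188 0.1791]
```

View pics/w1.png

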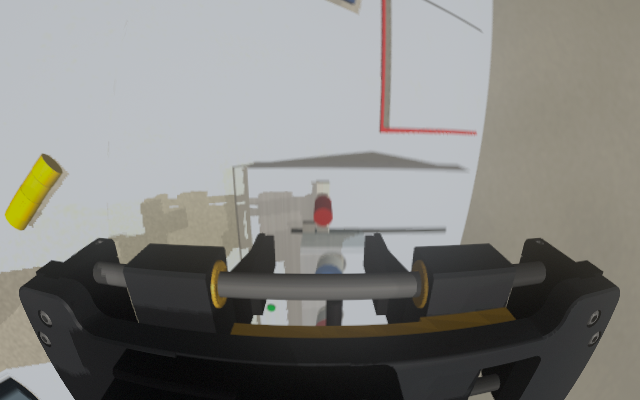

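```bash
cat > kin.py <<'E'
from h import *
import json,os
def rz(a):return Ro.from_euler('z',a).as_matrix()
def ry(a):return Ro.from_euler('y',a).as_matrix()
def fk(q,k):
    h,off,L2,a3,L3,d6,sx=k
    R=rz(q[0]);p=np.array([0,0,h])+R@np.array([sx,off,0])
    R=R@ry(q[1]);p=p+R@np.array([0,0,L2])
    R=R@ry(q[2]);p=p+R@np.array([a3,0,L3])
    R=R@rz(q[3])@ry(q[4]);p=p+R@np.array([0,0,d6])
    R=R@rz(q[5])
    return p,R   # R z = approach
E
python3 - <<'E'
from kin import *
o=robot.get_obs()
D=[(np.array([1.16450278,.528461588,1.43390066,-3e-5,1.18139605,-.178503]),np.array([.14081748,.60814883,.209075]),np.array([ 0.70326148, -0.0805692 ,  0.08014678, -0.70178942])),(o['q'],o['position'],o['tool_rot'])]
np.save('D.npy',np.array([np.hstack(d) for d in D]))
for q,p,t in D:
    P_,R=fk(q,[0]*7); Rm=Ro.from_quat(t).as_matrix()
    print(R.T@Rm)
E
```

```text
[[-0.  0. -1.]
 [-1. -0.  0.]
 [-0.  1.  0.]]
[[-0.  0. -1.]
 [-1.  0.  0.]
 [ 0.  1.  0.]]
```

```bash
cat >> kin.py <<'E'
M=np.array([[0,0,-1],[-1,0,0],[0,1,0.]])
def fit():
    D=np.load('D.npy')
    f=lambda k:np.concatenate([np.concatenate([fk(d[:6],k)[0]-d[6:9] for d in D]),1e-5*(k-np.array([.3,0.1,.4,0,.4,.25,0]))])
    r=least_squares(f,[.3,0.1,.4,0,.4,.25,0]);return r.x,np.abs(r.fun[:-7]).max()
E
python3 - <<'E'
from kin import *
print(fit())
E
```

```text
(array([0.3509, 0.111 , 0.5234, 0.1348, 0.3965, 0.318 , 0.036 ]), np.float64(1.8106186550070902e-09))
```

```bash
python3 - <<'E'
from kin import *
F=frame(); K=np.array([.4222,.325,.1201])-.014*F[:,2]
plan(K+F[:,2]*.035,slopeR('x'),6)
E
```

```text
N 6 row [0.003, 0.077, -0.0] [0.0005, 0.0006, -0.0] |d| 7.705841939723395 mm ang 0.14058449416631977
  end err mm [0.1267 0.2976 0.2004] mid tcp [0.3982 0.3223 0.1551] tcp target [0.4069 0.3227 0.1422]
```

{"api": "play_rows", "payload": {"series": [[0.6,0.003,0.077,0,0.0005,0.0006,0],[0.6,0.003,0.077,0,0.0005,0.0006,0],[0.6,0.003,0.077,0,0.0005,0.0006,0],[0.6,0.003,0.077,0,0.0005,0.0006,0],[0.6,0.003,0.077,0,0.0005,0.0006,0],[0.6,0.003,0.077,0,0.0005,0.0006,0],[0.6,0,0,0,0,0,0],[0.6,0,0,0,0,0,0]]}}

```text
time: 2.87
position: [0.4103, 0.3315, 0.1539]
tool_rot: [-0.357, 0.303, -0.576, 0.67]
ft_force: [0.2, -0.0, -0.7]
grip_width: 0.0523
```

```bash
python3 - <<'E'
from kin import *
o=st(); R=Ro.from_quat(o['tool_rot']).as_matrix(); R1=slopeR('x')
D=np.load('D.npy');D=np.vstack([D,np.hstack([o['q'],o['position'],o['tool_rot']])]);np.save('D.npy',D);print(fit())
print('rot err deg',np.degrees(Ro.from_matrix(R1.T@R).as_rotvec()))
F=frame(); K=np.array([.4222,.325,.1201])-.014*F[:,2]
print('in slope frame rel knob',F.T@(o['position']+.006*R[:,1]-K))
cv2.imwrite('pics/w2.png',eyes.camera('wrist')[:,:,::-1]);
t=eyes.camera('scene')[:,:,::-1][130:250,340:500]; cv2.imwrite('pics/s2.png',cv2.resize(t,None,fx=5,fy=5,interpolation=2))
E
```

```text
t 2.8667 q [ 0.6243  0.4364  2.1245 -1.4293  0.2633  1.8213] tcp [0.4103 0.3315 0.1539] grasp [0.4137 0.332  0.149 ] F [ 0.2137 -0.0414 -0.6659] w 0.05232577896556707
(array([0.2742, 0.111 , 0.588 , 0.1141, 0.3917, 0.318 , 0.    ]), np.float64(4.089101279802776e-09))
rot err deg [-0.8311 -0.279  -0.0721]
in slope frame rel knob [0.0105 0.0082 0.0419]
```

View pics/w2.png

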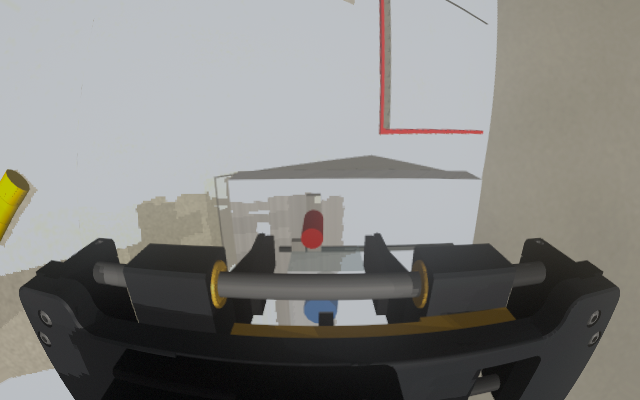

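View pics/s2.png

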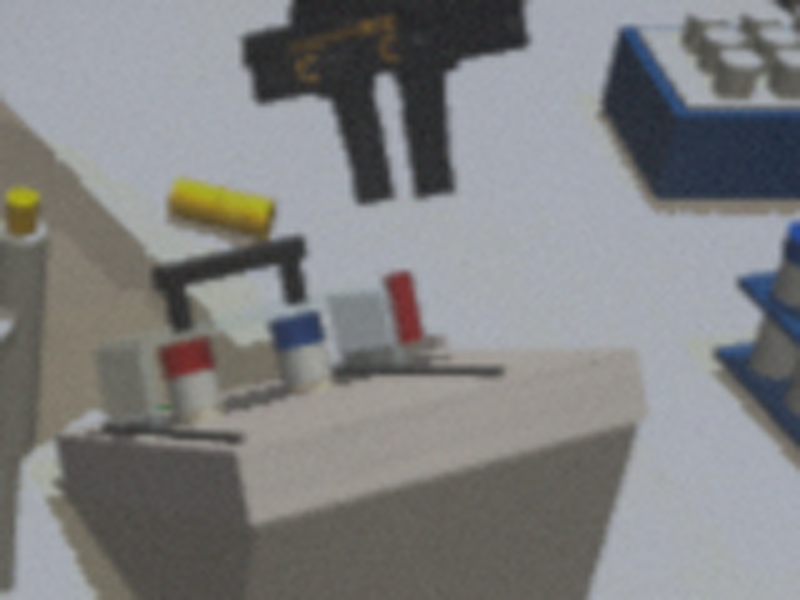

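```bash
cat >> kin.py <<'E'
KP=[0.2742,0.111,0.588,0.1141,0.3917,0.318,0.0]
try: KP=fit()[0]
except Exception: pass
LO=np.array([-3.08,-.75,.22,-1.43,0,-2.85]);HI=np.array([3.08,2.2,2.44,4.57,2.65,2.85])
def ik(p,R,q0=None):
    """TCP p, tool R -> best q without limits, via numeric solves"""
    best=None
    Rt=R@M.T
    for q0 in ([q0] if q0 is not None else [])+[[np.arctan2(p[1],p[0])-.2,.45,2.0,s,.5,r] for s in(-1,0,1,2.5) for r in (-1.5,0,1.5)]:
        def f(q):
            a,b=fk(q,KP);return np.concatenate([(a-p)*5,(b-Rt).ravel()])
        r=least_squares(f,np.clip(q0,LO+1e-3,HI-1e-3),bounds=(LO,HI))
        if best is None or r.cost<best.cost: best=r
        if best.cost<1e-12: break
    a,b=fk(best.x,KP)
    return best.x,np.linalg.norm(a-p)*1e3,np.degrees(np.linalg.norm(Ro.from_matrix(b.T@Rt).as_rotvec()))
def tiltR(tilt,az,jaw):
    """tool y tilted 'tilt' from down toward azimuth az; jaw dir = component of azimuth jaw direction perpendicular"""
    y=np.array([np.sin(tilt)*np.cos(az),np.sin(tilt)*np.sin(az),-np.cos(tilt)])
    z=np.array(jaw,float);z=z-y*(z@y);return toolR(y,z)
E
python3 - <<'E'
from kin import *
F=frame(); K=np.array([.4222,.325,.1201])-.014*F[:,2]
Hh=H0;V=H0+F@np.array([0,-.035,-.053])
for nm,p in (('knob',K),('handle',Hh),('handle up',Hh+F[:,0]*.085),('vial',V),('vial up',V+F[:,2]*.06)):
  for t,az in ((35,.15),(35,.35),(30,.15),(25,.15),(15,.15),(0,.15)):
   for j,v in (('x',F[:,0]),('y',F[:,1])):
    R=tiltR(np.radians(t),az,v); print(nm,t,az,j,*ik(p-.006*R[:,1],R))
E
```

```text
knob 35 0.15 x [0.5897 0.546  2.1511 4.2677 0.2739 2.3982] 1.5442350739950277e-08 5.0238277374921e-09
knob 35 0.15 y [0.5897 0.546  2.1511 4.2677 0.2739 0.8274] 1.0007415106216802e-13 2.9597751047837885e-14
knob 35 0.35 x [0.5089 0.5289 2.1822 3.7347 0.1912 2.85  ] 2.6492580837442667 1.2532530730022067
knob 35 0.35 y [0.4909 0.5379 2.2026 3.5193 0.2202 1.4816] 9.805920737950945e-11 9.823289198086791e-12
knob 30 0.15 x [ 0.5637  0.5179  2.0964 -1.3736  0.2065  1.7328] 4.122130495412099e-10 1.3828829877152845e-10
knob 30 0.15 y [ 0.5637  0.5179  2.0964 -1.3736  0.2065  0.1621] 1.742013254580719e-09 6.743514847620329e-10
knob 25 0.15 x [ 0.5392  0.5013  2.0394 -0.7014  0.2512  1.0416] 1.732682584176368e-07 4.428383322479729e-08
knob 25 0.15 y [ 0.5392  0.5013  2.0394 -0.7014  0.2512 -0.5292] 3.368038140538445e-09 7.832489396865877e-10
knob 15 0.15 x [ 0.4952  0.4981  1.9204 -0.1895  0.4835  0.5025] 1.0034561889660438e-11 1.2976054880604288e-12
knob 15 0.15 y [ 0.4952  0.4981  1.9204 -0.1895  0.4835 -1.0683] 5.1575315179165813e-08 1.0565067245866093e-08
knob 0 0.15 x [0.4417 0.5499 1.735
[... 4757 characters left out ...]
89e-09 1.338169518871565e-09
vial up 25 0.15 x [ 0.1552  0.312   2.1956 -0.0113  0.1977  0.0158] 2.7894008272968644e-13 5.7869294564660606e-15
vial up 25 0.15 y [ 0.1552  0.312   2.1956 -0.0113  0.1977 -1.555 ] 2.631455082755684e-10 5.880667638126406e-11
vial up 15 0.15 x [ 0.1545  0.3213  2.0582 -0.0024  0.5002  0.0065] 3.1505940603911213e-12 2.0409427420097656e-13
vial up 15 0.15 y [ 0.1545  0.3213  2.0582 -0.0024  0.5002 -1.5643] 1.2386980985105918e-11 1.5506843038499313e-12
vial up 0 0.15 x [0.1537 0.3945 1.8607 0.     0.8864 0.0037] 1.1627968137074473e-08 3.4995741902314513e-09
vial up 0 0.15 y [ 0.1537  0.3945  1.8607  0.      0.8864 -1.5671] 9.371360918460988e-13 4.582012138976294e-14
```

```bash
python3 - <<'E'
from kin import *
F=frame(); K=np.array([.4222,.325,.1201])-.014*F[:,2]
for d in (0,.024):
  for t in (25,27,29):
    R=tiltR(np.radians(t),.15,F[:,0]);print(d,t,*ik(K+F[:,1]*d-.006*R[:,1],R))
R=tiltR(np.radians(27),.15,F[:,0])
o=st()
plan(K+F[:,2]*.035,R,6)
# knob in wrist image
p=eyes.camera_params('wrist')
def wproj(X,p):
    c=cv2.Rodrigues(p['rvec'])[0]@X+p['tvec'].ravel();th=np.arctan2(np.hypot(*c[:2]),c[2]);r=th/np.hypot(*c[:2]);return p['K'][0,0]*r*c[:2]+p['K'][:2,2]
for n,X in (('knobtop',K+F[:,2]*.014),('knobbase',K-F[:,2]*.026),('hL',H0+F[:,1]*.045),('bluecap',H0+F@np.array([0,.035,-.038]))): print(n,wproj(X,p))
E
```

```text
0 25 [ 0.5392  0.5013  2.0394 -0.7014  0.2512  1.0416] 1.732682584176368e-07 4.428383322479729e-08
0 27 [ 0.5489  0.5066  2.0625 -0.9316  0.2215  1.2789] 3.6043797015379132e-12 8.007993891823697e-13
0 29 [ 0.5587  0.5137  2.0852 -1.2188  0.2067  1.5739] 1.1796621054949092e-09 4.0613333492598485e-10
0.024 25 [ 0.5918  0.5129  2.003  -0.685   0.2897  1.0692] 8.094848830946558e-08 7.3380494474347294e-09
0.024 27 [ 0.6022  0.5177  2.0253 -0.8776  0.2608  1.2692] 3.7736219569776215e-09 5.828715120633386e-10
0.024 29 [ 0.6129  0.5241  2.0472 -1.1115  0.2439  1.511 ] 5.250270509520568e-08 1.5231922626854808e-08
t 2.9667 q [ 0.6246  0.4355  2.1257 -1.4297  0.2633  1.8217] tcp [0.4097 0.3312 0.1541] grasp [0.4131 0.3317 0.1491] F [ 0.165  -0.174   0.0442] w 0.05202947866470164
N 6 row [0.013, 0.013, -0.015] [-0.0066, 0.0003, 0.0001] |d| 2.3727621035409343 mm ang 1.1893628546410888
  end err mm [-0.2857  0.1314  0.1128] mid tcp [0.4083 0.3257 0.1465] tcp target [0.4076 0.3228 0.1426]
knobtop [306.032 230.869]
knobbase [308.6088 212.9235]
hL [323.6178 326.1988]
bluecap [323.5934 307.0391]
```

{"api": "play_rows", "payload": {"series": [[0.6,0.013,0.013,-0.015,-0.0066,0.0003,0.0001],[0.6,0.013,0.013,-0.015,-0.0066,0.0003,0.0001],[0.6,0.013,0.013,-0.015,-0.0066,0.0003,0.0001],[0.6,0.013,0.013,-0.015,-0.0066,0.0003,0.0001],[0.6,0.013,0.013,-0.015,-0.0066,0.0003,0.0001],[0.6,0.013,0.013,-0.015,-0.0066,0.0003,0.0001],[0.6,0,0,0,0,0,0]]}}

```text
time: 3.55
position: [0.4079, 0.323, 0.1432]
tool_rot: [-0.395, 0.341, -0.556, 0.646]
ft_force: [1.0, -0.4, 0.4]
grip_width: 0.0525
```

```bash
cat >> kin.py <<'E'
def wproj(X,p):
    c=cv2.Rodrigues(p['rvec'])[0]@X+p['tvec'].ravel();th=np.arctan2(np.hypot(*c[:2]),c[2]);r=th/np.hypot(*c[:2]);return p['K'][0,0]*r*c[:2]+p['K'][:2,2]
def wray(uv,p):
    d=(np.array(uv)-p['K'][:2,2])/p['K'][0,0];th=np.linalg.norm(d);v=np.array([*(d/th*np.sin(th)),np.cos(th)])
    R=cv2.Rodrigues(p['rvec'])[0];return -R.T@p['tvec'].ravel(),R.T@v
E
python3 - <<'E'
from kin import *
o=st(); R=Ro.from_quat(o['tool_rot']).as_matrix()
F=frame(); K=np.array([.4222,.325,.1201])-.014*F[:,2]
R1=tiltR(np.radians(27),.15,F[:,0])
print('rot err deg',np.degrees(Ro.from_matrix(R1.T@R).as_rotvec()))
print('in slope frame rel knob',F.T@(o['position']+.006*R[:,1]-K))
p=eyes.camera_params('wrist');im=eyes.camera('wrist')[:,:,::-1].copy()
for n,X in (('knobtop',K+F[:,2]*.014),('knobbase',K-F[:,2]*.026),('hL',H0+F[:,1]*.045),('bluecap',H0+F@np.array([0,.035,-.038]))):
    u=wproj(X,p);print(n,u)
z=cv2.resize(im[150:350,220:420],None,fx=3,fy=3,interpolation=2);cv2.imwrite('pics/w3.png',z)
E
```

```text
t 3.55 q [ 0.569   0.4283  2.0764 -0.7574  0.272   1.1182] tcp [0.4079 0.323  0.1432] grasp [0.4106 0.3234 0.1378] F [ 0.9571 -0.4296  0.387 ] w 0.05245628333798007
rot err deg [0.066  0.1139 0.0345]
in slope frame rel knob [0.0006 0.0001 0.0352]
knobtop [322.7132 224.6445]
knobbase [328.9288 207.1364]
hL [336.474  325.6546]
bluecap [340.3539 305.9615]
```

View pics/w3.png

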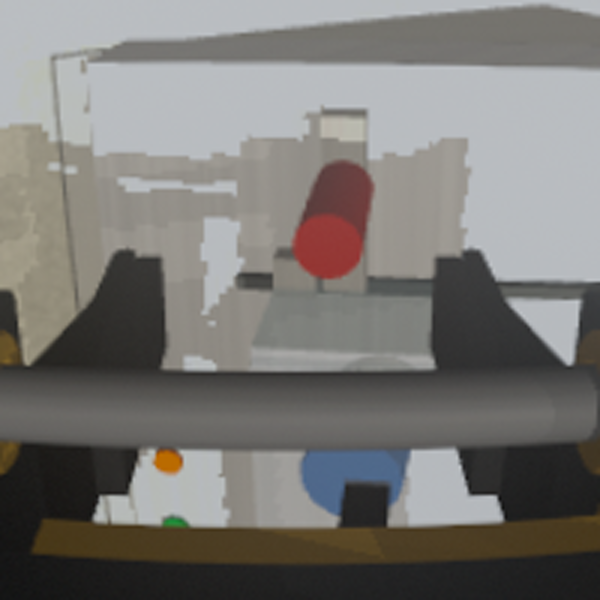

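```bash
python3 - <<'E'
from kin import *
F=frame(); T=np.array([.4222,.325,.1201]); p=eyes.camera_params('wrist')
for nm,T,uv in(('knob',T,(329.3,231.7)),('blue',H0+F@np.array([0,.035,-.038]),(337.5,311)),('base',T-.04*F[:,2],(335,208))):
    c,d=wray(uv,p); v=T-c; t=v@d; off=c+d*t-T
    print(nm,'dist',t,'off slope',F.T@off*1e3,'on plane',F.T@(c+d*((T-c)@F[:,2])/(d@F[:,2])-T)*1e3)
print(proj('top',T),proj('scene',T))
E
```

```text
knob dist 0.21688892847643793 off slope [ 4.6482 -4.5605  1.4221] on plane [ 4.5006 -5.1544 -0.    ]
blue dist 0.26089813131425976 off slope [-2.1892 -3.483   2.7942] on plane [-2.3749 -5.6079 -0.    ]
base dist 0.254388063796471 off slope [ 4.8286 -0.651  -0.1966] on plane [ 4.8453 -0.5862  0.    ]
[[219.101  205.8041]] [[422.1402 198.5269]]
```

```bash
python3 - <<'E'
from kin import *
F=frame(); K=np.array([.4222,.325,.1201])-.014*F[:,2]
plan(K+F@np.array([.0025,-.002,.002]),tiltR(np.radians(27),.15,F[:,0]),6)
E
```

```text
N 6 row [0.004, 0.055, 0.011] [-0.0001, -0.0001, -0.0] |d| 5.62316636780382 mm ang 0.02545584412271571
  end err mm [ 0.1049 -0.2711 -0.297 ] mid tcp [0.4217 0.3234 0.1256] tcp target [0.4286 0.3239 0.1171]
```

{"api": "play_rows", "payload": {"series": [[0.5,0.004,0.055,0.011,0,0,0],[0.5,0.004,0.055,0.011,0,0,0],[0.5,0.004,0.055,0.011,0,0,0],[0.5,0.004,0.055,0.011,0,0,0],[0.5,0.004,0.055,0.011,0,0,0],[0.5,0.004,0.055,0.011,0,0,0],[0.5,0,0,0,0,0,0]]}}

```text
time: 4.18
position: [0.4289, 0.3236, 0.1151]
tool_rot: [-0.396, 0.341, -0.556, 0.646]
ft_force: [0.1, -0.2, 0.5]
grip_width: 0.0436
```

```bash
python3 - <<'E'
from kin import *
o=st()
im=eyes.camera('wrist')[:,:,::-1];cv2.imwrite('pics/w4.png',cv2.resize(im[150:350,220:420],None,fx=3,fy=3,interpolation=2))
t=eyes.camera('scene')[:,:,::-1][130:250,340:500]; cv2.imwrite('pics/s4.png',cv2.resize(t,None,fx=5,fy=5,interpolation=2))
E
```

```text
t 4.1833 q [ 0.5423  0.5036  2.0626 -0.9149  0.2208  1.2569] tcp [0.4289 0.3236 0.1151] grasp [0.4316 0.324  0.1098] F [ 0.1081 -0.2086  0.4623] w 0.043554902872077465
```

View pics/w4.png

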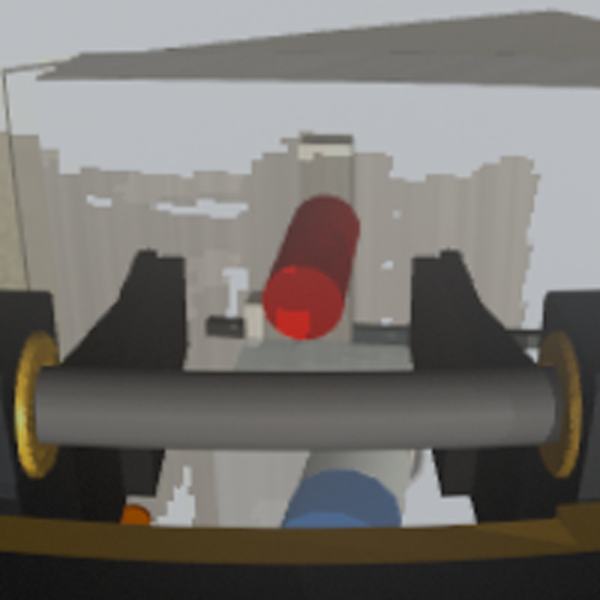

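View pics/s4.png

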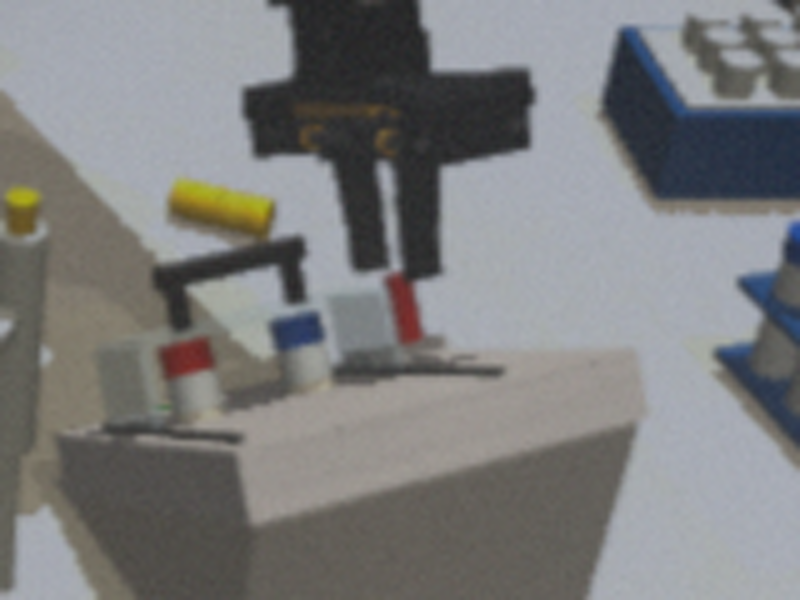

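```bash
python3 - <<'E'
from kin import *
o=robot.get_obs();R=Ro.from_quat(o['tool_rot']).as_matrix();p=o['position']
z=lambda u:(u-np.array([340,130]))*5
for s in(-1,1): print('tip',z(proj('scene',p+R@np.array([0,.025,s*.022]))[0]),proj('top',p+R@np.array([0,.025,s*.022]))[0])
print('grasp',z(proj('scene',p+R@np.array([0,.006,0]))[0]))
F=frame();T=np.array([.4222,.325,.1201]);print('knobtop',z(proj('scene',T)[0]),'base',z(proj('scene',T-.04*F[:,2])[0]))
im=eyes.camera('top')[:,:,::-1];cv2.imwrite('pics/t4.png',cv2.resize(im[150:250,180:300],None,fx=6,fy=6,interpolation=2))
E
```

```text
tip [383.0252 324.8072] [221.0622 214.1741]
tip [424.9495 334.4431] [218.1051 200.2476]
grasp [400.211  297.6856]
knobtop [398.3131 275.1143] base [410.7012 342.6345]
```

View pics/t4.png

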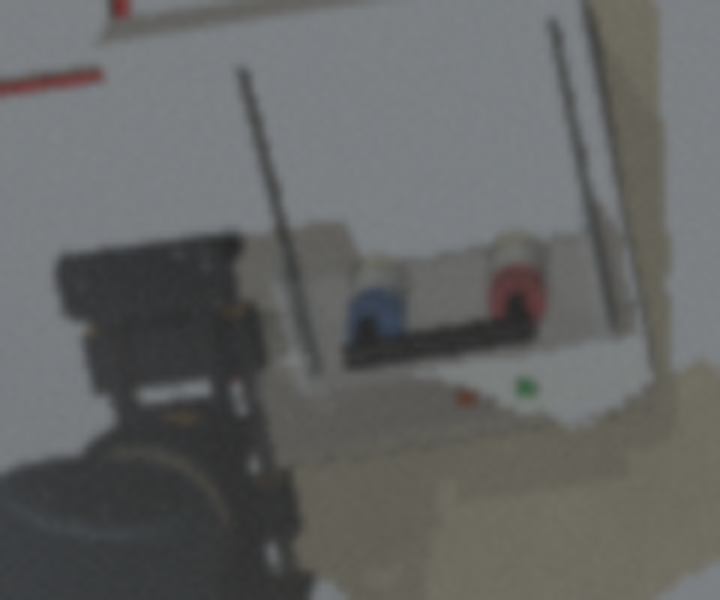

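```bash
python3 - <<'E'
from kin import *
print(robot.nose_length)
o=robot.get_obs();R=Ro.from_quat(o['tool_rot']).as_matrix();p=o['position']
z=lambda u:(u-np.array([340,130]))*5
for y in (-.045,-.03,-.01,0.01,.025):
  print(y,[z(proj('scene',p+R@np.array([0,y,s]))[0]) for s in (-.022,-.037,.022,.037)])
w=eyes.camera_params('wrist')
for y in (-.045,-.01,0.01,.025):
  print(y,[wproj(p+R@np.array([x,y,s]),w) for s in (-.022,.022) for x in(-.0095,.0095)])
print('grasp',(wproj(p+R@np.array([0,.006,0]),w)-[220,150])*3)
E
```

```text
0.025
-0.045 [array([370.4569, 208.0979]), array([356.8336, 206.3588]), array([412.4264, 213.4558]), array([427.4623, 215.3753])]
-0.03 [array([373.1973, 233.2494]), array([359.5745, 231.2094]), array([415.1599, 239.5332]), array([430.1914, 241.7841])]
-0.01 [array([376.8299, 266.5889]), array([363.2081, 264.1525]), array([418.7825, 274.0924]), array([433.8079, 276.7798])]
0.01 [array([380.4383, 299.7065]), array([366.8178, 296.879 ]), array([422.3801, 308.4132]), array([437.3991, 311.531 ])]
0.025 [array([383.1289, 324.4006]), array([369.5095, 321.2831]), array([425.062 , 333.9989]), array([440.076 , 337.4355])]
-0.045 [array([273.1726, 260.4087]), array([275.5936, 293.3888]), array([365.6156, 260.4741]), array([363.111 , 293.4482])]
-0.01 [array([281.4147, 232.2263]), array([282.852 , 261.1624]), array([357.3318, 232.2833]), array([355.8304, 261.2156])]
0.01 [array([284.9861, 220.1908]), array([286.0896, 247.0261]), array([353.741 , 220.2433]), array([352.5814, 247.0757])]
0.025 [array([287.2697, 212.549 ]), array([288.1875, 237.9409]), array([351.4447, 212.5985]), array([350.4756, 237.988 ])]
grasp [298.0596 259.4034]
```

```bash
python3 - <<'E'
from kin import *
D=np.load('D.npy')[0];R=Ro.from_quat(D[9:13]).as_matrix();p=D[6:9]
for y in (-.08,-.045,-.01,.025): print(y,[proj('scene',p+R@np.array([0,y,s]))[0] for s in(-.0585,-.0435,.0435,.0585)])
im=cv2.imread('pics/scene0.png')[20:130,420:540];cv2.imwrite('pics/s0g.png',cv2.resize(im,None,fx=5,fy=5,interpolation=2))
E
```

```text
-0.08 [array([456.2107,  85.8907]), array([460.7864,  85.9368]), array([487.3913,  86.2048]), array([491.9897,  86.2512])]
-0.045 [array([453.9706,  96.0298]), array([458.4728,  96.0788]), array([484.6495,  96.3637]), array([489.1737,  96.4129])]
-0.01 [array([451.8005, 105.852 ]), array([456.2316, 105.9037]), array([481.9936, 106.2043]), array([486.446 , 106.2562])]
0.025 [array([449.6972, 115.372 ]), array([454.0593, 115.4262]), array([479.4196, 115.7413]), array([483.8024, 115.7958])]
```

View pics/s0g.png

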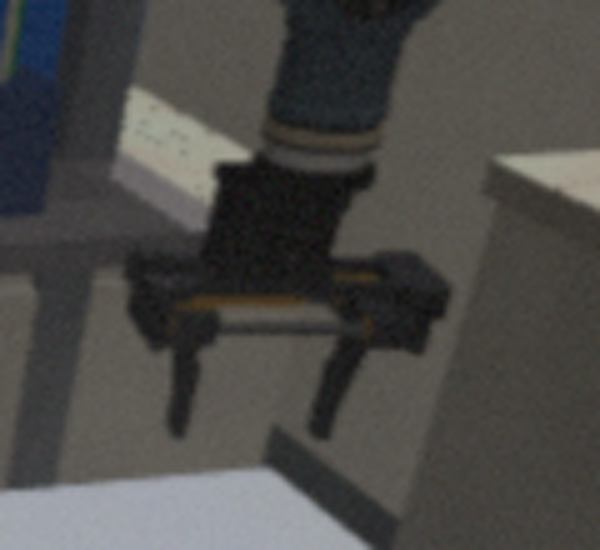

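{"api": "play_rows", "payload": {"series": [[0.1,0,0,0,0,0,0],[0.1,0,0,0,0,0,0],[0.1,0,0,0,0,0,0],[0.1,0,0,0,0,0,0],[0.1,0,0,0,0,0,0]], "grip_force": 6}}

```text
time: 4.75
position: [0.4285, 0.3238, 0.1166]
tool_rot: [-0.395, 0.341, -0.556, 0.647]
ft_force: [-0.4, -0.5, 0.8]
grip_width: 0.0178
```

```bash
python3 - <<'E'
from kin import *
o=st()
im=eyes.camera('wrist')[:,:,::-1];cv2.imwrite('pics/w5.png',cv2.resize(im[150:350,220:420],None,fx=3,fy=3,interpolation=2))
t=eyes.camera('scene')[:,:,::-1][130:250,340:500]; cv2.imwrite('pics/s5.png',cv2.resize(t,None,fx=5,fy=5,interpolation=2))
E
```

```text
t 4.75 q [ 0.5431  0.5003  2.0632 -0.9123  0.2215  1.2548] tcp [0.4285 0.3238 0.1166] grasp [0.4312 0.3242 0.1112] F [-0.3767 -0.4663  0.8233] w 0.017750768071005913
```

View pics/w5.png

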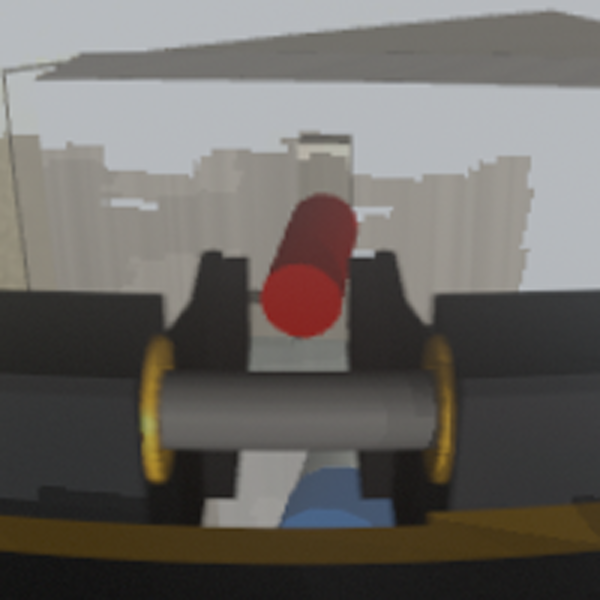

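View pics/s5.png

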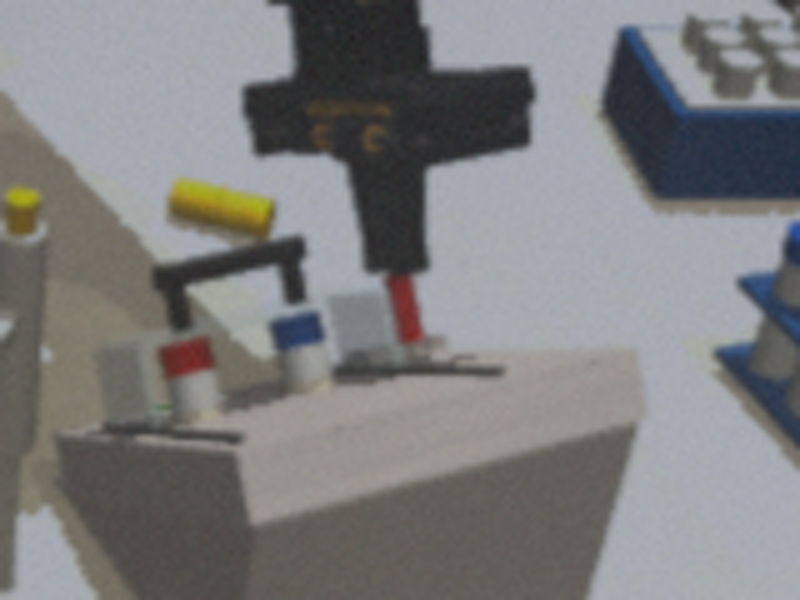

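{"api": "play_rows", "payload": {"series": [[0.1,0,0,0,0,0,0],[0.1,0,0,0,0,0,0],[0.1,0,0,0,0,0,0]]}}

```text
time: 5.1
position: [0.4291, 0.3241, 0.1168]
tool_rot: [-0.395, 0.341, -0.556, 0.647]
ft_force: [-0.2, -0.7, 2.5]
grip_width: 0.0091
```

```bash
sed -i 's/p1=p1-.006\*R1/p1=p1+.028*R1/; s/o\[.position.\]+.006\*R\[:,1\]/o["position"]-.028*R[:,1]/' h.py; python3 - <<'E'
from kin import *
o=st()
F=frame(); T=np.array([.4222,.325,.1201]);K=T-.014*F[:,2]
p=eyes.camera_params('wrist');c,d=wray((320.7,250),p);print('knobtop wrist off',F.T@(c+d*((T-c)@F[:,2])/(d@F[:,2])-T)*1e3)
R=tiltR(np.radians(27),.15,F[:,0])
p1,_=plan(K+F@np.array([.0025,-.003,.002]),R,6)
print(ik(p1,R)); print(ik(p1+F[:,1]*.03,R))
H=H0
for t in(25,27): 
  R=tiltR(np.radians(t),.15,F[:,0]);
  for d in(0,.085):print('handle',t,d,ik(H+F[:,0]*d+.028*R[:,1],R))
E
```

```text
t 5.1 q [ 0.5429  0.5002  2.0624 -0.9125  0.2211  1.2548] tcp [0.4291 0.3241 0.1168] grasp [0.4165 0.3222 0.1418] F [-0.185  -0.7448  2.5444] w 0.009079138902137754
knobtop wrist off [ 5.3021 -5.3042 -0.    ]
N 6 row [0.002, 0.056, -0.001] [-0.0001, -0.0, -0.0001] |d| 5.604462507680822 mm ang 0.02545584412271571
  end err mm [-0.1795 -0.0967 -0.1019] mid tcp [0.439  0.3248 0.0967] tcp target [0.444  0.3253 0.0868]
(array([ 0.5269,  0.576 ,  2.0524, -1.1757,  0.182 ,  1.5088]), np.float64(1.3746612573589138e-11), np.float64(4.472585050447247e-12))
(array([ 0.592 ,  0.5868,  2.0066, -1.0395,  0.2272,  1.4271]), np.float64(9.299858502148204e-11), np.float64(2.725303032948029e-11))
handle 25 0 (array([ 0.2561,  0.4323,  2.1635, -0.3825,  0.1202,  0.4762]), np.float64(1.579695371586626e-07), np.float64(1.4025312169895584e-08))
handle 25 0.085 (array([ 0.2386,  0.3849,  1.9645, -0.1066,  0.3592,  0.1801]), np.float64(2.1125899749276448e-07), np.float64(2.2722726290516528e-08))
handle 27 0 (array([ 0.2589,  0.4381,  2.1876, -0.8104,  0.0682,  0.9064]), np.float64(1.020937454451727e-12), np.float64(1.407682520887603e-13))
handle 27 0.085 (array([ 0.2405,  0.3842,  1.9888, -0.1386,  0.3017,  0.2131]), np.float64(1.962615573354719e-13), np.float64(6.832202927011507e-15))
```

{"api": "play_rows", "payload": {"series": [[0.4,0,0,0,0,0,0],[0.4,0,0,0,0,0,0],[0.4,0,0,0,0,0,0],[0.4,0,0,0,0,0,0],[0.4,0,0,0,0,0,0],[0.4,0.002,0.056,-0.001,0,0,0],[0.4,0.002,0.056,-0.001,0,0,0],[0.4,0.002,0.056,-0.001,0,0,0],[0.4,0.002,0.056,-0.001,0,0,0],[0.4,0.002,0.056,-0.001,0,0,0],[0.4,0.002,0.056,-0.001,0,0,0],[0.4,0,0,0,0,0,0]]}}

```text
time: 6.1
position: [0.4437, 0.3246, 0.0853]
tool_rot: [-0.396, 0.341, -0.556, 0.646]
ft_force: [0.1, -0.5, -0.7]
grip_width: 0.0347
```

{"api": "play_rows", "payload": {"series": [[0,0,0,0,0,0,0],[0,0,0,0,0,0,0],[0,0,0,0,0,0,0],[0,0,0,0,0,0,0],[0,0,0,0,0,0,0],[0,0,0,0,0,0,0]], "grip_force": 12}}

```text
time: 6.6
position: [0.4466, 0.3255, 0.088]
tool_rot: [-0.393, 0.34, -0.557, 0.647]
ft_force: [5.7, -0.2, 1.1]
grip_width: 0.0178
```

```bash
python3 - <<'E'
from kin import *
o=st()
im=eyes.camera('wrist')[:,:,::-1];cv2.imwrite('pics/w6.png',cv2.resize(im[150:350,220:420],None,fx=3,fy=3,interpolation=2))
t=eyes.camera('scene')[:,:,::-1][130:250,340:500]; cv2.imwrite('pics/s6.png',cv2.resize(t,None,fx=5,fy=5,interpolation=2))
E
```

```text
t 6.6 q [ 0.5257  0.5755  2.0511 -1.201   0.1815  1.5342] tcp [0.4466 0.3255 0.088 ] grasp [0.4339 0.3236 0.1129] F [ 5.6798 -0.1825  1.1454] w 0.01775321288648869
```

View pics/w6.png

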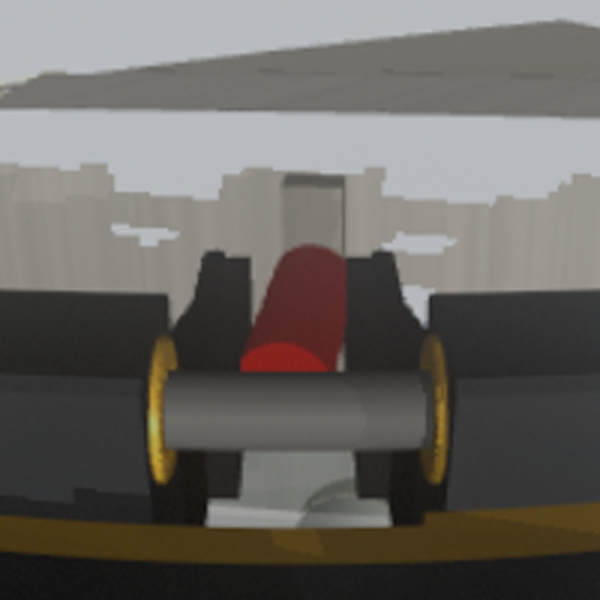

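View pics/s6.png

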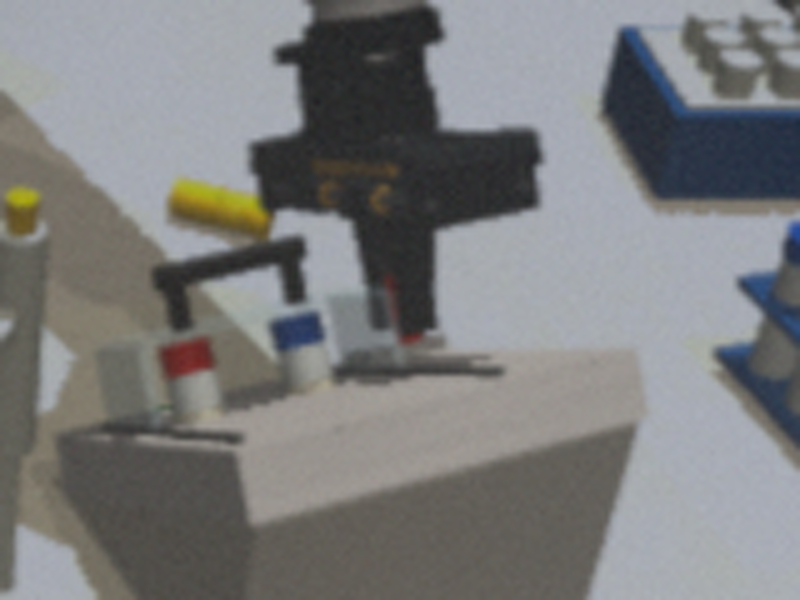

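{"api": "play_rows", "payload": {"series": [[0,-0.04,0,0,0,0,0],[0,-0.04,0,0,0,0,0],[0,-0.04,0,0,0,0,0],[0,-0.04,0,0,0,0,0],[0,-0.04,0,0,0,0,0],[0,-0.03,0,0,0,0,0],[0,-0.02,0,0,0,0,0],[0,-0.02,0,0,0,0,0],[0,0,0,0,0,0,0]]}}

```text
time: 7.45
position: [0.4425, 0.3488, 0.0878]
tool_rot: [-0.395, 0.339, -0.56, 0.645]
ft_force: [9.0, -8.7, 3.2]
grip_width: 0.0177
```

```bash
python3 - <<'E'
from kin import *
o=st();F=frame();R=Ro.from_quat(o['tool_rot']).as_matrix()
print('moved slope',F.T@(o['position']-np.array([.4466,.3255,.088]))*1e3,'F slope',F.T@o['ft_force'])
im=eyes.camera('wrist')[:,:,::-1];cv2.imwrite('pics/w7.png',cv2.resize(im[150:350,220:420],None,fx=3,fy=3,interpolation=2))
t=eyes.camera('scene')[:,:,::-1][130:250,340:500]; cv2.imwrite('pics/s7.png',cv2.resize(t,None,fx=5,fy=5,interpolation=2))
E
```

```text
t 7.45 q [ 0.583   0.5848  2.011  -1.0705  0.2293  1.4521] tcp [0.4425 0.3488 0.0878] grasp [0.4298 0.3471 0.1127] F [ 8.989  -8.6682  3.2161] w 0.017733433167118718
moved slope [-0.5427 23.6848  0.1568] F slope [ 8.0643 -9.9141 -1.7205]
```

View pics/w7.png

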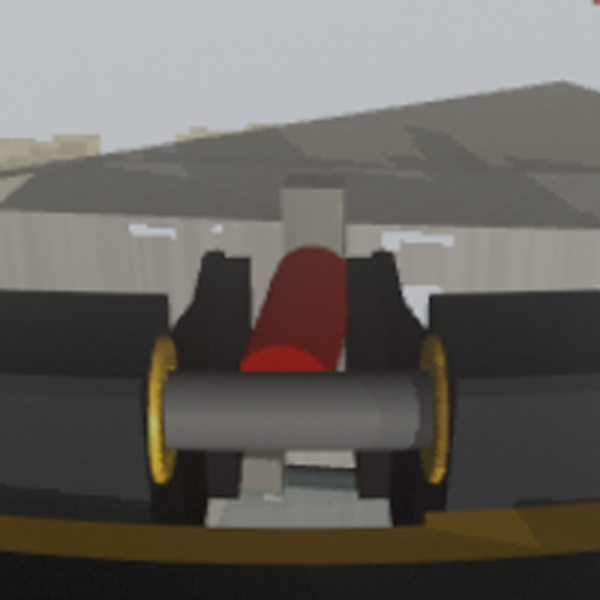

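View pics/s7.png

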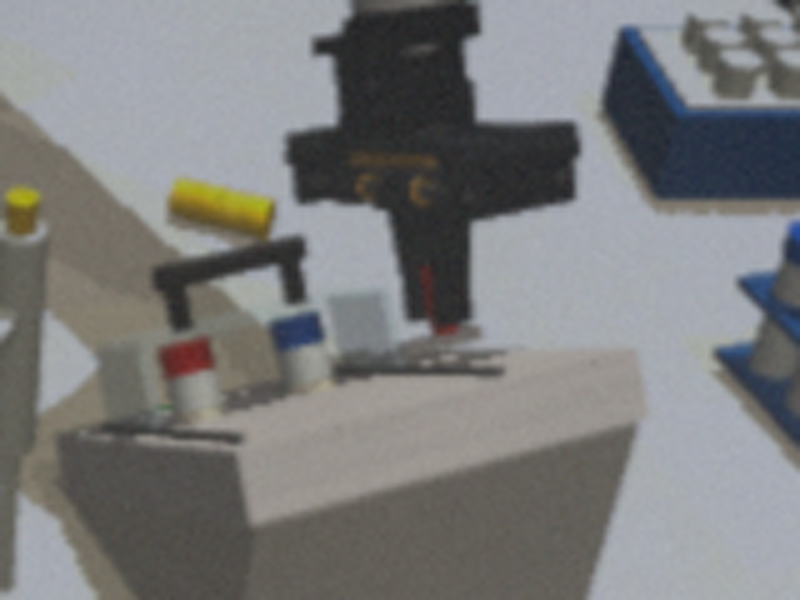

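{"api": "play_rows", "payload": {"series": [[0.45,0,0,0,0,0,0],[0.45,0,0,0,0,0,0],[0.45,0,0,0,0,0,0],[0.45,0,0,0,0,0,0]]}}

```text
time: 7.88
position: [0.4387, 0.3515, 0.0862]
tool_rot: [-0.396, 0.341, -0.556, 0.647]
ft_force: [0.1, 0.7, -0.4]
grip_width: 0.0352
```

```bash
python3 - <<'E'
from kin import *
o=st();F=frame();R=Ro.from_quat(o['tool_rot']).as_matrix()
g=o['position']-.028*R[:,1]
p1,R1=plan(g+F[:,2]*.05,R,4)
R2=tiltR(np.radians(25),.15,F[:,0])
plan(H0+F[:,2]*.06,R2,7,p0=p1,R0=R1)
E
```

```text
t 7.8833 q [ 0.586   0.5862  2.0151 -1.069   0.2197  1.4525] tcp [0.4387 0.3515 0.0862] grasp [0.4262 0.3496 0.1111] F [ 0.1266  0.6976 -0.3621] w 0.035200361002749224
N 4 row [-0.0, -0.124, -0.017] [0.0, 0.0, 0.0] |d| 12.515989773086265 mm ang 0.0
  end err mm [ 0.0931 -0.0256  0.1395] mid tcp [0.4175 0.3483 0.117 ] tcp target [0.4104 0.3473 0.1272]
N 7 row [0.192, -0.074, 0.006] [-0.0016, -0.0, -0.0] |d| 20.5854317418897 mm ang 0.288
  end err mm [ 0.2526 -0.0493  0.2917] mid tcp [0.4109 0.2696 0.1546] tcp target [0.4114 0.2115 0.1751]
```

{"api": "play_rows", "payload": {"series": [[0.45,0,-0.124,-0.017,0,0,0],[0.45,0,-0.124,-0.017,0,0,0],[0.45,0,-0.124,-0.017,0,0,0],[0.45,0,-0.124,-0.017,0,0,0],[0.45,0.192,-0.074,0.006,-0.0016,0,0],[0.45,0.192,-0.074,0.006,-0.0016,0,0],[0.45,0.192,-0.074,0.006,-0.0016,0,0],[0.45,0.192,-0.074,0.006,-0.0016,0,0],[0.45,0.192,-0.074,0.006,-0.0016,0,0],[0.45,0.192,-0.074,0.006,-0.0016,0,0],[0.45,0.192,-0.074,0.006,-0.0016,0,0],[0.45,0,0,0,0,0,0]]}}

```text
time: 8.88
position: [0.4118, 0.2096, 0.1762]
tool_rot: [-0.406, 0.351, -0.551, 0.639]
ft_force: [0.4, 0.1, 1.7]
grip_width: 0.0389
```

```bash
python3 - <<'E'
from kin import *
o=st();F=frame();R=Ro.from_quat(o['tool_rot']).as_matrix()
print('rel H0',F.T@(o['position']-.028*R[:,1]-H0)*1e3)
p=eyes.camera_params('wrist')
im=eyes.camera('wrist')[:,:,::-1];cv2.imwrite('pics/w8.png',cv2.resize(im[140:340,200:440],None,fx=3,fy=3,interpolation=2))
for n,X in (('bar-L',H0+F[:,1]*.045),('bar-R',H0-F[:,1]*.045),('bar top mid',H0+F[:,2]*.007)): print(n,(wproj(X,p)-[200,140])*3)
for n,X in (('blue',[0,.035,-.038]),('red',[0,-.035,-.038])): print(n,(wproj(H0+F@np.array(X),p)-[200,140])*3)
E
```

```text
t 8.8833 q [ 0.262   0.2747  2.1838 -0.1925  0.2529  0.2916] tcp [0.4118 0.2096 0.1762] grasp [0.4    0.2078 0.2016] F [0.4011 0.0941 1.6683] w 0.03890997665132326
rel H0 [ 0.7317 -1.9529 60.9112]
bar-L [401.2689  49.5417]
bar-R [396.8428 401.7949]
bar top mid [395.4397 248.218 ]
blue [419.1909  65.351 ]
red [415.1047 306.2081]
```

View pics/w8.png

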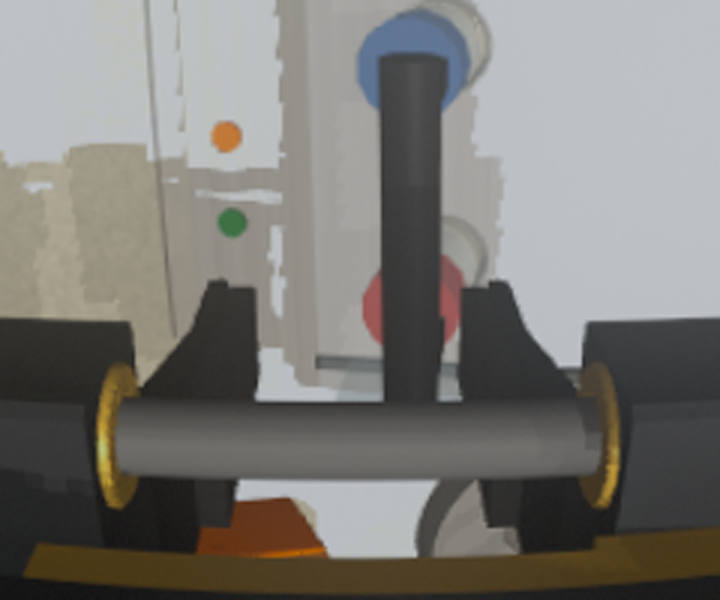

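```bash
python3 - <<'E'
from kin import *
F=frame();R2=tiltR(np.radians(25),.15,F[:,0])
p1,_=plan(H0+F@np.array([.003,-.001,.003]),R2,6)
print(ik(p1,R2),ik(p1+F[:,0]*.09,R2))
print('ex in tool',R2.T@F[:,0])
E
```

```text
N 6 row [-0.0, 0.094, 0.02] [-0.0001, -0.0002, 0.0] |d| 9.61041102138717 mm ang 0.04024922359499622
  end err mm [ 0.1282 -0.2093 -0.1372] mid tcp [0.435  0.2139 0.1453] tcp target [0.4463 0.2158 0.1301]
(array([ 0.2531,  0.4218,  2.159 , -0.3323,  0.1337,  0.423 ]), np.float64(4.833904293843011e-08), np.float64(4.0651101779431106e-09)) (array([ 0.2352,  0.3764,  1.9476, -0.0961,  0.3843,  0.1664]), np.float64(1.0474862224645035e-07), np.float64(9.617819069987357e-09))
ex in tool [-0.     -0.1736  0.9848]
```

{"api": "play_rows", "payload": {"series": [[0.45,0,0.094,0.02,0,0,0],[0.45,0,0.094,0.02,0,0,0],[0.45,0,0.094,0.02,0,0,0],[0.45,0,0.094,0.02,0,0,0],[0.45,0,0.094,0.02,0,0,0],[0.45,0,0.094,0.02,0,0,0],[0.0,0,0,0,0,0,0],[0.0,0,0,0,0,0,0],[0.0,0,0,0,0,0,0],[0.0,0,0,0,0,0,0],[0.0,0,0,0,0,0,0],[0.0,0,0,0,0,0,0]], "grip_force": 15}}

```text
time: 9.93
position: [0.4463, 0.2167, 0.1297]
tool_rot: [-0.407, 0.35, -0.55, 0.64]
ft_force: [0.1, 1.2, -1.8]
grip_width: 0.0133
```

```bash
python3 - <<'E'
from kin import *
o=st();F=frame();R=Ro.from_quat(o['tool_rot']).as_matrix()
print('rel H0',F.T@(o['position']-.028*R[:,1]-H0)*1e3)
im=eyes.camera('wrist')[:,:,::-1];cv2.imwrite('pics/w9.png',cv2.resize(im[140:340,200:440],None,fx=3,fy=3,interpolation=2))
E
```

```text
t 9.9333 q [ 0.2551  0.4232  2.1589 -0.34    0.1319  0.4329] tcp [0.4463 0.2167 0.1297] grasp [0.4346 0.2149 0.1551] F [ 0.0516  1.173  -1.7529] w 0.01334561167646906
rel H0 [ 2.9158 -0.1179  2.6134]
```

View pics/w9.png

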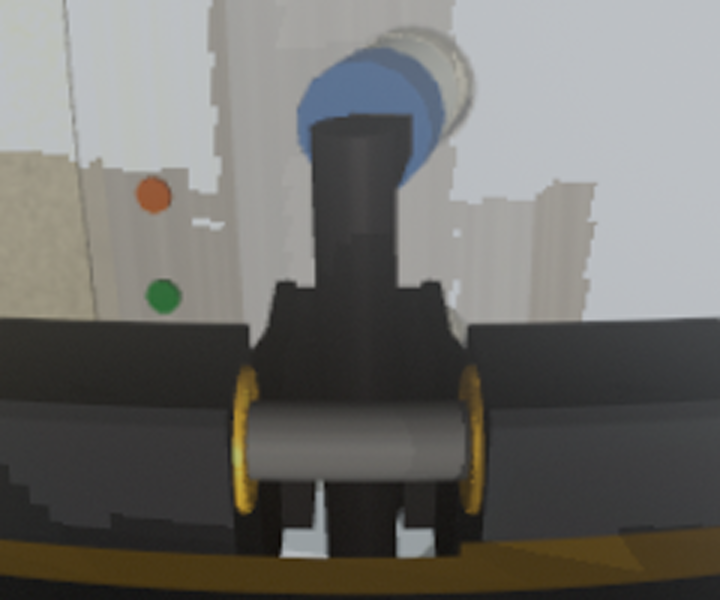

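{"api": "play_rows", "payload": {"series": [[0,0,-0.009,0.05,0,0,0],[0,0,-0.017,0.1,0,0,0],[0,0,-0.017,0.1,0,0,0],[0,0,-0.017,0.1,0,0,0],[0,0,-0.017,0.1,0,0,0],[0,0,-0.017,0.1,0,0,0],[0,0,-0.017,0.1,0,0,0],[0,0,-0.017,0.1,0,0,0],[0,0,-0.009,0.05,0,0,0],[0,0,0,0,0,0,0],[0,0,0,0,0,0,0]]}}

```text
time: 10.9
position: [0.5103, 0.2275, 0.1752]
tool_rot: [-0.408, 0.352, -0.549, 0.639]
ft_force: [-2.3, 7.3, -0.5]
grip_width: 0.0135
```

```bash
python3 - <<'E'
from kin import *
o=st();F=frame();R=Ro.from_quat(o['tool_rot']).as_matrix()
print('rel H0',F.T@(o['position']-.028*R[:,1]-H0)*1e3,'F',F.T@o['ft_force'])
E
```

```text
t 10.9 q [ 0.2403  0.3802  1.9701 -0.1022  0.3605  0.1785] tcp [0.5103 0.2275 0.1752] grasp [0.4987 0.2257 0.2006] F [-2.3432  7.3424 -0.5124] w 0.013481587219534947
rel H0 [82.2101  0.9874  2.6142] F [-1.2929  7.6102  0.2798]
```

{"api": "play_rows", "payload": {"series": [[0,-0.005,-0.005,0.03,0,0,0],[0,-0.005,-0.005,0.03,0,0,0],[0,0,-0.004,0.02,0,0,0],[0,0,0,0,0,0,0],[0,0,0,0,0,0,0]]}}

```text
time: 11.32
position: [0.5148, 0.2284, 0.1785]
tool_rot: [-0.409, 0.353, -0.549, 0.638]
ft_force: [-4.2, 3.5, -2.1]
grip_width: 0.0132
```

```bash
python3 - <<'E'
from kin import *
o=st();F=frame();R=Ro.from_quat(o['tool_rot']).as_matrix()
print('rel H0',F.T@(o['position']-.028*R[:,1]-H0)*1e3,'F',F.T@o['ft_force'])
E
```

```text
t 11.3167 q [ 0.2404  0.3794  1.9524 -0.0987  0.3842  0.1743] tcp [0.5148 0.2284 0.1785] grasp [0.5033 0.2266 0.2039] F [-4.2151  3.4943 -2.1286] w 0.013224503034528646
rel H0 [88.002   1.1859  2.618 ] F [-4.2072  4.085   0.3474]
```

{"api": "play_rows", "payload": {"series": [[0,0,-0.004,0.02,0,0,0],[0,0,-0.004,0.02,0,0,0],[0,0,0,0,0,0,0]]}}

```text
time: 11.57
position: [0.5146, 0.2283, 0.1784]
tool_rot: [-0.412, 0.355, -0.547, 0.636]
ft_force: [-6.4, 3.7, -7.0]
grip_width: 0.0136
```

```bash
python3 - <<'E'
from kin import *
o=st();F=frame();R=Ro.from_quat(o['tool_rot']).as_matrix()
print('rel H0',F.T@(o['position']-.028*R[:,1]-H0)*1e3,'F',F.T@o['ft_force'])
t=eyes.camera('scene')[:,:,::-1][130:250,340:500]; cv2.imwrite('pics/s10.png',cv2.resize(t,None,fx=5,fy=5,interpolation=2))
E
```

```text
t 11.5667 q [ 0.2401  0.3798  1.9462 -0.0945  0.3985  0.1701] tcp [0.5146 0.2283 0.1784] grasp [0.5033 0.2266 0.204 ] F [-6.3583  3.6971 -6.9684] w 0.013568912853920145
rel H0 [88.0461  1.1585  2.6478] F [-8.6942  4.6058 -2.4191]
```

View pics/s10.png

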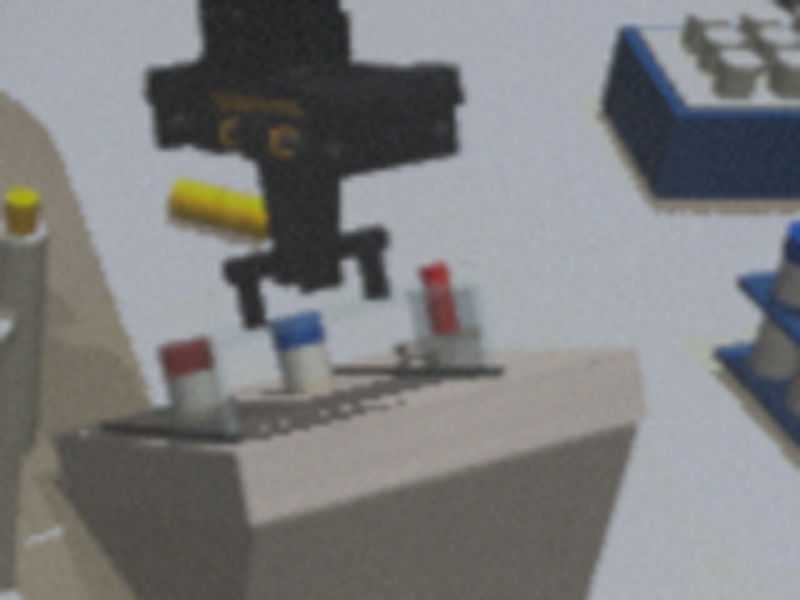

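```bash
sed -i 's/^YAW=0.15;/YAW=0.16;/' h.py; python3 - <<'E'
from kin import *
o=st();F=frame();R=Ro.from_quat(o['tool_rot']).as_matrix()
print('model red cap',H0+F@np.array([0,-.035,-.038]),'blue',H0+F@np.array([0,.035,-.038]))
V=H0+F@np.array([0,-.035,-.053])
PAN=np.array([.518,-.2507,.072])
for t in (25,20,15):
  R1=tiltR(np.radians(t),YAW,F[:,1])
  print(t,'at',ik(V+.028*R1[:,1],R1),'up',ik(V+F[:,2]*.07+.028*R1[:,1],R1))
  for az in (.16,-.2,-.45):
    jy=np.array([-np.sin(az),np.cos(az),0]);R2=tiltR(np.radians(t-35),az,jy)
    print('   pan',az,ik(PAN+np.array([0,0,.057])+.028*R2[:,1],R2),)
g=o['position']-.028*R[:,1]
p1,Rx=plan(g+F[:,2]*.06,R,4)
R1=tiltR(np.radians(20),YAW,F[:,1])
plan(V+F[:,2]*.07,R1,15,p0=p1,R0=Rx)
E
```

```text
t 11.6167 q [ 0.2401  0.3798  1.9463 -0.0946  0.3981  0.1702] tcp [0.5147 0.2283 0.1784] grasp [0.5034 0.2266 0.204 ] F [-7.0123  4.0585 -8.0093] w 0.013542540825910578
model red cap [0.4608 0.1838 0.1202] blue [0.4496 0.2529 0.1202]
25 at (array([0.152 , 0.5541, 2.1565, 2.5744, 0.0063, 2.1308]), np.float64(9.429398725971344e-11), np.float64(2.7897457550923912e-11)) up (array([ 0.1511,  0.3791,  2.2022,  0.0305,  0.1241, -1.6091]), np.float64(2.618455766672135e-13), np.float64(2.2063935890473947e-14))
   pan 0.16 (array([-0.5847,  0.659 ,  1.548 , -0.1348,  1.0674, -2.2426]), np.float64(1.3016099000863138e-07), np.float64(2.284120736804173e-08))
   pan -0.2 (array([-0.6095,  0.6666,  1.5293, -0.0774,  1.1072, -1.94  ]), np.float64(1.324224575263802e-08), np.float64(2.4864332004425043e-09))
   pan -0.45 (array([-0.629 ,  0.6682,  1.5254, -0.0344,  1.12  , -1.7322]), np.float64(1.1013168980716567e-10), np.float64(2.0589796208160242e-11))
20 at (array([ 0.1525,  0.5409,  2.0947,  0.0164,  0.157 , -1.594 ]), np.float64(2.1645590537515676e-08), np.float64(4.37524061317454e-09)) up (array(
[... 983 characters left out ...]
2507e-08))
   pan -0.2 (array([-0.5801,  0.7372,  1.4059, -0.1311,  1.3265, -1.898 ]), np.float64(5.165543242934596e-09), np.float64(8.358198715544216e-10))
   pan -0.45 (array([-0.6159,  0.7402,  1.3984, -0.058 ,  1.348 , -1.7141]), np.float64(4.913078421858296e-09), np.float64(9.039673316734332e-10))
N 4 row [0.001, -0.147, -0.028] [0.0, 0.0, 0.0] |d| 14.964624953536255 mm ang 0.0
  end err mm [ 0.1956 -0.0264 -0.0407] mid tcp [0.4893 0.2242 0.2152] tcp target [0.4807 0.2228 0.2276]
N 15 row [-0.018, 0.042, -0.061] [-0.0011, -0.0335, 0.0013] |d| 7.621679604916491 mm ang 6.037786018069869
  end err mm [ 0.1938 -0.6665  0.2251] mid tcp [0.4496 0.2144 0.1772] tcp target [0.4391 0.1803 0.1389]
```

{"api": "play_rows", "payload": {"series": [[0.45,0,0.004,-0.02,0,0,0],[0.45,0,0,0,0,0,0],[0.45,0,0,0,0,0,0],[0.45,0,0,0,0,0,0]]}}

```text
time: 11.95
position: [0.5218, 0.2289, 0.1826]
tool_rot: [-0.406, 0.35, -0.551, 0.64]
ft_force: [0.1, -0.1, 0.2]
grip_width: 0.0325
```

```bash
python3 - <<'E'
from kin import *
o=st();F=frame();R=Ro.from_quat(o['tool_rot']).as_matrix()
V=H0+F@np.array([0,-.035,-.053])
g=o['position']-.028*R[:,1]
p1,Rx=plan(g+F[:,2]*.06,R,4)
R1=tiltR(np.radians(20),YAW,F[:,1])
plan(V+F[:,2]*.07,R1,15,p0=p1,R0=Rx)
E
```

```text
t 11.95 q [ 0.2383  0.3783  1.9419 -0.0988  0.3845  0.1724] tcp [0.5218 0.2289 0.1826] grasp [0.5101 0.2271 0.2079] F [ 0.0976 -0.1103  0.2233] w 0.0325035800852752
N 4 row [0.001, -0.148, -0.025] [0.0, 0.0, 0.0] |d| 15.009996668887037 mm ang 0.0
  end err mm [ 0.1575 -0.0578  0.1507] mid tcp [0.4965 0.2247 0.2196] tcp target [0.4879 0.2234 0.2318]
N 15 row [-0.023, 0.042, -0.065] [-0.0015, -0.0335, 0.0016] |d| 8.073413156775763 mm ang 6.042908571209728
  end err mm [0.254  0.3523 0.5586] mid tcp [0.4533 0.2171 0.1791] tcp target [0.4391 0.1803 0.1389]
```

{"api": "play_rows", "payload": {"series": [[0.5,0.001,-0.148,-0.025,0,0,0],[0.5,0.001,-0.148,-0.025,0,0,0],[0.5,0.001,-0.148,-0.025,0,0,0],[0.5,0.001,-0.148,-0.025,0,0,0],[0.6,-0.023,0.042,-0.065,-0.0015,-0.0335,0.0016],[0.6,-0.023,0.042,-0.065,-0.0015,-0.0335,0.0016],[0.6,-0.023,0.042,-0.065,-0.0015,-0.0335,0.0016],[0.6,-0.023,0.042,-0.065,-0.0015,-0.0335,0.0016],[0.6,-0.023,0.042,-0.065,-0.0015,-0.0335,0.0016],[0.6,-0.023,0.042,-0.065,-0.0015,-0.0335,0.0016],[0.6,-0.023,0.042,-0.065,-0.0015,-0.0335,0.0016],[0.6,-0.023,0.042,-0.065,-0.0015,-0.0335,0.0016]]}}

```text
time: 12.95
position: [0.4537, 0.217, 0.1795]
tool_rot: [-0.601, 0.073, -0.316, 0.73]
ft_force: [0.1, -0.3, 0.4]
grip_width: 0.0521
```

{"api": "play_rows", "payload": {"series": [[0.6,-0.023,0.042,-0.065,-0.0015,-0.0335,0.0016],[0.6,-0.023,0.042,-0.065,-0.0015,-0.0335,0.0016],[0.6,-0.023,0.042,-0.065,-0.0015,-0.0335,0.0016],[0.6,-0.023,0.042,-0.065,-0.0015,-0.0335,0.0016],[0.6,-0.023,0.042,-0.065,-0.0015,-0.0335,0.0016],[0.6,-0.023,0.042,-0.065,-0.0015,-0.0335,0.0016],[0.6,-0.023,0.042,-0.065,-0.0015,-0.0335,0.0016],[0.6,0,0,0,0,0,0]]}}

```text
time: 13.62
position: [0.4395, 0.1797, 0.1392]
tool_rot: [-0.685, -0.177, -0.066, 0.704]
ft_force: [-0.3, 0.2, -0.4]
grip_width: 0.0523
```

```bash
python3 - <<'E'
from kin import *
o=st();F=frame();R=Ro.from_quat(o['tool_rot']).as_matrix()
R1=tiltR(np.radians(20),YAW,F[:,1]);print('rot err',np.degrees(Ro.from_matrix(R1.T@R).as_rotvec()))
V=H0+F@np.array([0,-.035,-.053])
print('rel V',F.T@(o['position']-.028*R[:,1]-V)*1e3)
p=eyes.camera_params('wrist')
im=eyes.camera('wrist')[:,:,::-1];cv2.imwrite('pics/w11.png',cv2.resize(im[100:340,200:440],None,fx=2.5,fy=2.5,interpolation=2))
for n,X in (('blue',[0,.035,-.038]),('red',[0,-.035,-.038]),('redbase',[0,-.035,-.080])): print(n,(wproj(H0+F@np.array(X),p)-[200,100])*2.5)
t=eyes.camera('scene')[:,:,::-1][130:250,340:500]; cv2.imwrite('pics/s11.png',cv2.resize(t,None,fx=5,fy=5,interpolation=2))
print('scene red', [(proj('scene',H0+F@np.array([0,-.035,z]))[0]-[340,130])*5 for z in(-.038,-.08)])
E
```

```text
t 13.6167 q [ 0.1508  0.3731  2.1363  0.0072  0.2863 -1.5859] tcp [0.4395 0.1797 0.1392] grasp [0.4302 0.1782 0.1655] F [-0.3228  0.1941 -0.3615] w 0.05229237323961169
rot err [-0.0635  0.028   0.182 ]
rel V [ 0.5216 -0.6508 70.0184]
blue [540.501 359.326]
red [302.6173 362.8507]
redbase [301.9269 341.6383]
scene red [array([186.4408, 342.3134]), array([200.9324, 416.279 ])]
```

View pics/w11.png

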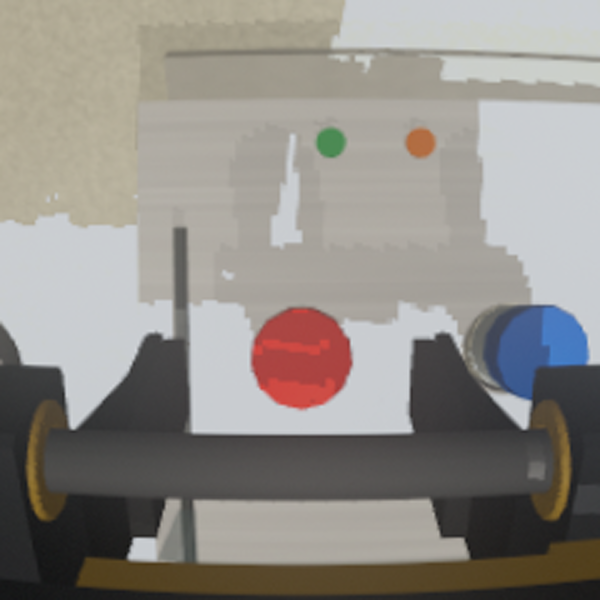

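View pics/s11.png

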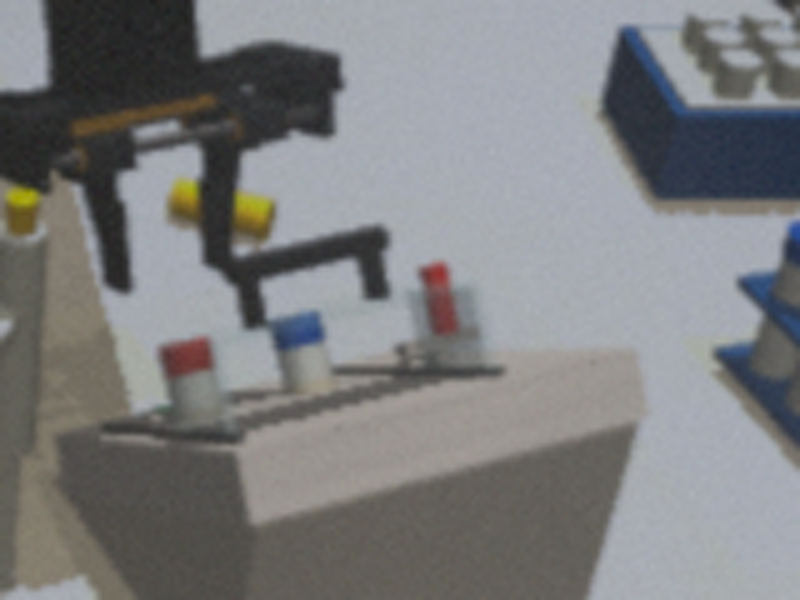

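```bash
python3 - <<'E'
from kin import *
F=frame()
V=H0+F@np.array([-.001,-.035,-.053])
R1=tiltR(np.radians(20),YAW,F[:,1])
plan(V,R1,8)
E
```

```text
N 8 row [0.021, 0.085, 0.0] [0.0, -0.0002, -0.0001] |d| 8.755569655939013 mm ang 0.04024922359499622
  end err mm [ 0.0279 -0.0934  0.4291] mid tcp [0.4635 0.1842 0.1032] tcp target [0.4779 0.1866 0.081 ]
```

{"api": "play_rows", "payload": {"series": [[0.5,0.021,0.085,0,0,0,0],[0.5,0.021,0.085,0,0,0,0],[0.5,0.021,0.085,0,0,0,0],[0.5,0.021,0.085,0,0,0,0],[0.5,0.021,0.085,0,0,0,0],[0.5,0.021,0.085,0,0,0,0],[0.5,0.021,0.085,0,0,0,0],[0.5,0.021,0.085,0,0,0,0],[0.5,0,0,0,0,0,0]]}}

```text
time: 14.47
position: [0.4771, 0.1866, 0.0791]
tool_rot: [-0.685, -0.176, -0.065, 0.704]
ft_force: [-0.0, 0.1, 0.7]
grip_width: 0.0432
```

```bash
python3 - <<'E'
from kin import *
o=st();F=frame();R=Ro.from_quat(o['tool_rot']).as_matrix()
V=H0+F@np.array([0,-.035,-.053])
print('rel V',F.T@(o['position']-.028*R[:,1]-V)*1e3)
im=eyes.camera('wrist')[:,:,::-1];cv2.imwrite('pics/w12.png',cv2.resize(im[100:340,200:440],None,fx=2.5,fy=2.5,interpolation=2))
t=eyes.camera('scene')[:,:,::-1][130:250,340:500]; cv2.imwrite('pics/s12.png',cv2.resize(t,None,fx=5,fy=5,interpolation=2))
E
```

```text
t 14.4667 q [ 0.1532  0.5454  2.0952  0.0121  0.1581 -1.5881] tcp [0.4771 0.1866 0.0791] grasp [0.4678 0.1851 0.1055] F [-0.0248  0.0567  0.7082] w 0.04324804232690829
rel V [-2.5794  0.138  -1.1391]
```

View pics/w12.png

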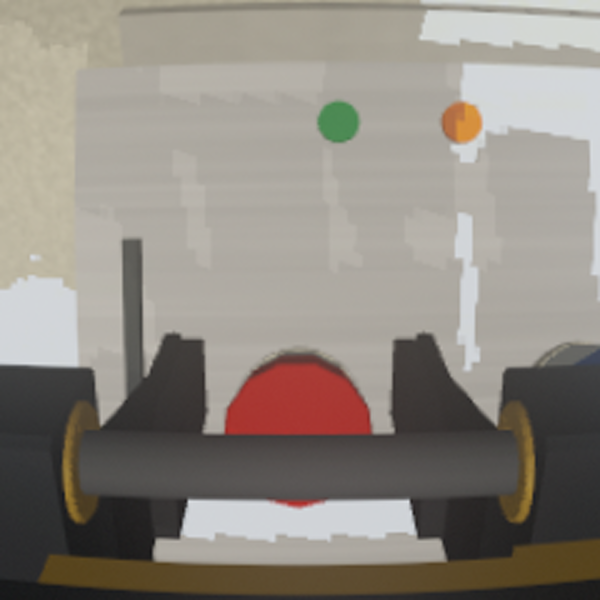

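View pics/s12.png

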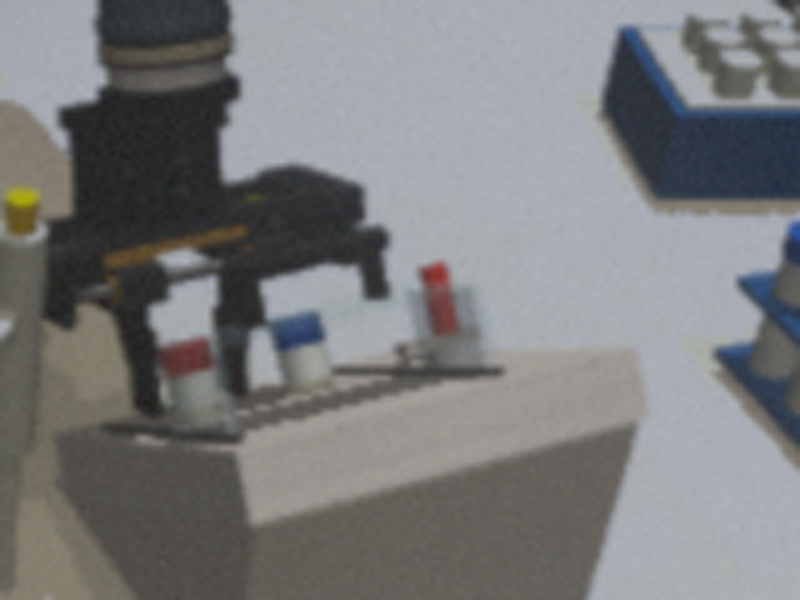

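{"api": "play_rows", "payload": {"series": [[0,0,0,0,0,0,0],[0,0,0,0,0,0,0],[0,0,0,0,0,0,0],[0,0,0,0,0,0,0],[0,0,0,0,0,0,0]], "grip_force": 15}}

```text
time: 14.98
position: [0.4762, 0.1866, 0.0809]
tool_rot: [-0.685, -0.176, -0.065, 0.704]
ft_force: [-0.4, -0.5, 1.2]
grip_width: 0.028
```

```bash
python3 - <<'E'
from kin import *
o=st();F=frame();R=Ro.from_quat(o['tool_rot']).as_matrix()
print('n in tool',R.T@F[:,2], 'F slope',F.T@o['ft_force'])
E
```

```text
t 14.9833 q [ 0.1534  0.5407  2.0972  0.0121  0.1594 -1.5881] tcp [0.4762 0.1866 0.0809] grasp [0.4669 0.1851 0.1073] F [-0.4027 -0.5287  1.1948] w 0.02802380820496245
n in tool [-0.2634 -0.9647 -0.0005] F slope [ 0.2907 -0.4578  1.2551]
```

{"api": "play_rows", "payload": {"series": [[0,-0.008,-0.029,0,0,0,0],[0,-0.016,-0.058,0,0,0,0],[0,-0.016,-0.058,0,0,0,0],[0,-0.016,-0.058,0,0,0,0],[0,-0.016,-0.058,0,0,0,0],[0,-0.016,-0.058,0,0,0,0],[0,-0.016,-0.058,0,0,0,0],[0,-0.016,-0.058,0,0,0,0],[0,-0.016,-0.058,0,0,0,0],[0,-0.016,-0.058,0,0,0,0],[0,-0.016,-0.058,0,0,0,0],[0,0,0,0,0,0,0]]}}

```text
time: 15.98
position: [0.4398, 0.1808, 0.1331]
tool_rot: [-0.685, -0.176, -0.065, 0.704]
ft_force: [0.9, -1.6, 0.4]
grip_width: 0.0281
```

```bash
python3 - <<'E'
from kin import *
o=st();F=frame();R=Ro.from_quat(o['tool_rot']).as_matrix()
im=eyes.camera('wrist')[:,:,::-1];cv2.imwrite('pics/w13.png',cv2.resize(im[100:340,200:440],None,fx=2.5,fy=2.5,interpolation=2))
t=eyes.camera('scene')[:,:,::-1][120:240,340:500]; cv2.imwrite('pics/s13.png',cv2.resize(t,None,fx=5,fy=5,interpolation=2))
E
```

```text
t 15.9833 q [ 0.153   0.3885  2.1399  0.008   0.2686 -1.5844] tcp [0.4398 0.1808 0.1331] grasp [0.4305 0.1793 0.1594] F [ 0.859 -1.612  0.383] w 0.02809971555502939
```

View pics/w13.png

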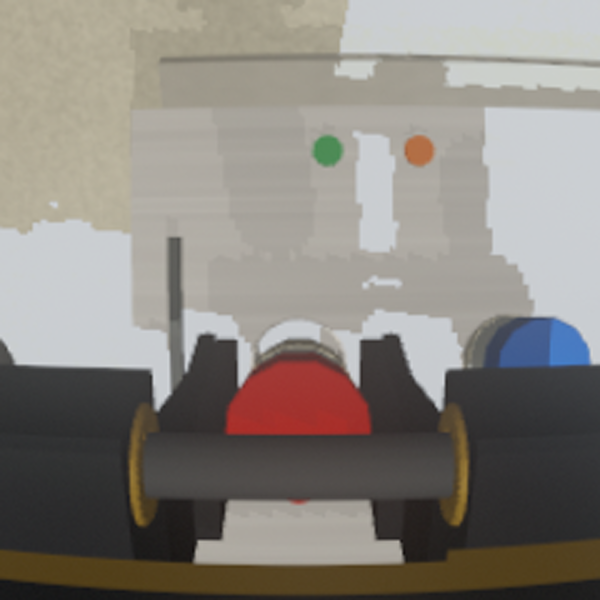

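View pics/s13.png

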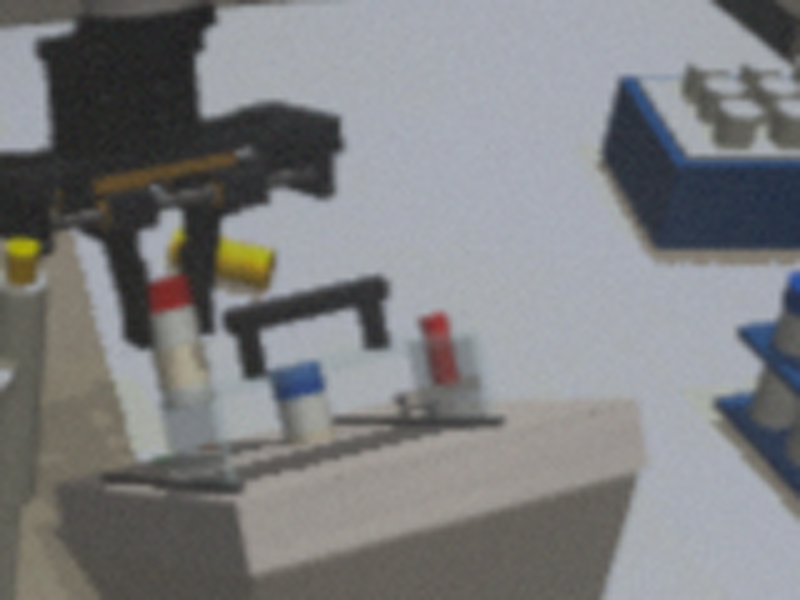

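```bash
python3 - <<'E'
from kin import *
im=eyes.camera('scene')[:,:,::-1];cv2.imwrite('pics/s14.png',cv2.resize(im[165:225,350:410],None,fx=10,fy=10,interpolation=2))
np.save('o14.npy',np.hstack([robot.get_obs()['position'],robot.get_obs()['tool_rot']]))
E
```

```text
(no output)
```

View pics/s14.png

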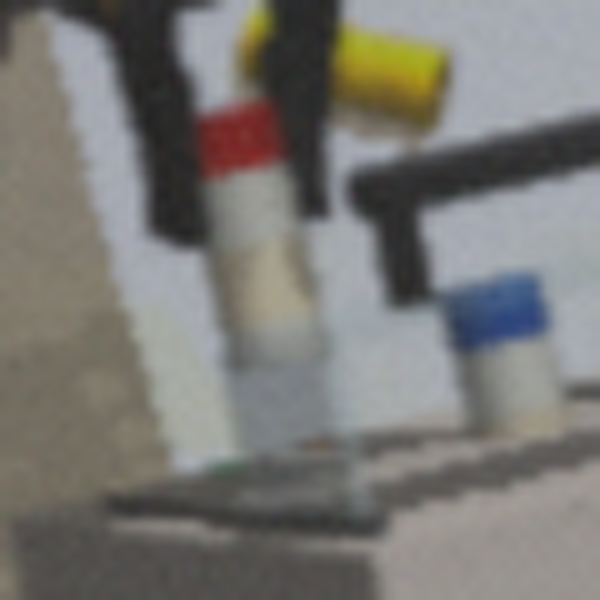

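```bash
cat > vial.py <<'E'
from kin import *
def fitvial(o,meas,w=None):
    """meas: list (cam, s along axis from bottom, uv) ; returns bottom centre, axis in tool frame"""
    p=o[:3];R=Ro.from_quat(o[3:]).as_matrix()
    def geo(k):
        bx,by,a=k; b=np.array([bx,by,0]);ax=np.array([-np.sin(a),-np.cos(a),0]);return b,ax
    def f(k):
        b,ax=geo(k);return np.concatenate([proj(c,p+R@(b+ax*s))[0]-uv for c,s,uv in meas])
    r=least_squares(f,[.01,.04,.26]);b,ax=geo(r.x)
    print('bottom tool mm',b*1e3,'angle deg',np.degrees(r.x[2]),'res px',r.fun,'axis world',R@ax)
    return b,ax
E
python3 - <<'E'
from vial import *
o=np.load('o14.npy');z=lambda x,y:np.array([350+x/10,165+y/10])
b,ax=fitvial(o,[('scene',.072,z(241,112)),('scene',.054,z(249,171)),('scene',0,z(282,355))])
# grasp at y=-.028: distance along axis from bottom
s=(b[1]+.028)/np.cos(np.arcsin(-ax[0]));print('s at grasp',s*1e3,'x there',(b+ax*s)[0]*1e3)
E
```

```text
bottom tool mm [17.9876 25.6047  0.    ] angle deg 10.328958485946595 res px [-0.0693 -0.5909  0.1399 -0.0544 -0.1613  0.6716] axis world [-0.4946 -0.0793  0.8655]
s at grasp 54.487667341648695 x there 8.217964768091731
```

```bash
python3 - <<'E'
from vial import *
o=np.load('o14.npy');p=o[:3];R=Ro.from_quat(o[3:]).as_matrix();w=eyes.camera_params('wrist')
z=lambda u:(u-[200,100])*2.5
for a in (10,15):
  ax=np.array([-np.sin(np.radians(a)),-np.cos(np.radians(a)),0])
  for x in (0,.003,.006,.009):
    c=np.array([x,-.028,0]); top=c+ax*(.072-.057)
    lo=[top+.0145*(np.cos(t)*np.array([0,0,1])+np.sin(t)*np.cross(ax,[0,0,1])) for t in np.linspace(0,6.28,60)]
    P_=np.array([z(wproj(p+R@q,w)) for q in lo]); 
    bt=[c-ax*.057+.014*(np.cos(t)*np.array([0,0,1])+np.sin(t)*np.cross(ax,[0,0,1])) for t in np.linspace(0,6.28,60)]
    B=np.array([z(wproj(p+R@q,w)) for q in bt])
    print(a,x,'cap rows',P_[:,1].min(),P_[:,1].max(),'cols',P_[:,0].min(),P_[:,0].max(),'bottom top row',B[:,1].min(),'cols',B[:,0].min(),B[:,0].max())
E
```

```text
10 0 cap rows 361.9199234302055 499.3318487215022 cols 227.69845445024785 375.31922340566325 bottom top row 297.82182156898944 cols 251.3889408644603 349.1170358121056
10 0.003 cap rows 375.9640264701427 511.1762981367151 cols 228.2797834276552 374.6488895018599 bottom top row 307.72278967220143 cols 251.60982770358842 348.85483840603615
10 0.006 cap rows 389.7638817772216 522.7630613265245 cols 228.86399712231594 373.97592235425094 bottom top row 317.5277056678312 cols 251.83309933535952 348.5901692886698
10 0.009 cap rows 403.3172681989281 534.0954347841578 cols 229.450325287292 373.3011704957885 bottom top row 327.23486207563803 cols 252.05857754284878 348.3232288755491
15 0 cap rows 353.894193291162 495.77503866973416 cols 227.60036077838166 375.4732964953889 bottom top row 314.50998134598194 cols 251.55657027221608 348.91970455069395
15 0.003 cap rows 367.9181610065548 507.7834661440207 cols 228.1769343997206 374.8073543155124 bottom top row 324.24205103606243 cols 251.78385576424063 348.65042422325644
15 0.006 cap rows 381.70485626887455 519.5294820920469 cols 228.75675930190056 374.13837327650214 bottom top row 333.8753848019388 cols 252.01324128131418 348.3789937936426
15 0.009 cap rows 395.25173068881816 531.016363551356 cols 229.33905301568245 373.46721751735515 bottom top row 343.4085409039173 cols 252.2445515120178 348.10561014364043
```

```bash
cat >> vial.py <<'E'
BV=lambda a,x=.001,s=.056: (np.array([x,-.028,0])+s*np.array([np.sin(a),np.cos(a),0]))  # bottom in tool frame
def placeR(a,az):
    return tiltR(-a,az,np.array([-np.sin(az),np.cos(az),0]))
E
python3 - <<'E'
from vial import *
o=st();R=Ro.from_quat(o['tool_rot']).as_matrix()
p1,_=plan(o['position']+[-.01,0,.07],R,5,tcp=True)
a=np.radians(14);R2=placeR(a,-.3);PAN=np.array([.518,-.2507,.072])
tp=PAN+[0,0,.045]-R2@BV(a)
print('tcp at pan',tp,ik(tp,R2))
plan(tp,R2,20,p0=p1,R0=R,tcp=True)
w=Ro.from_matrix(R.T@R2).as_rotvec()/20
E
```

```text
t 16.1333 q [ 0.1528  0.3909  2.1389  0.008   0.2674 -1.5844] tcp [0.4406 0.1808 0.1324] grasp [0.4312 0.1793 0.1587] F [ 0.0281 -0.4262 -1.3074] w 0.027589728294831826
N 5 row [0.029, -0.138, 0.003] [0.0, 0.0, 0.0] |d| 14.104609175726921 mm ang 0.0
  end err mm [ 0.238  -0.047  -0.1559] mid tcp [0.4347 0.1808 0.1743] tcp target [0.4306 0.1808 0.2024]
tcp at pan [ 0.5106 -0.2484  0.1461] (array([-0.6079,  0.6369,  1.4492, -0.0764,  1.2896, -1.8488]), np.float64(1.1789493643085237e-09), np.float64(1.9225454941560813e-10))
N 20 row [0.052, 0.027, -0.215] [-0.0004, 0.0074, 0.0092] |d| 22.284075031286356 mm ang 2.1264392772896192
  end err mm [-0.3948 -0.1874  0.4583] mid tcp [ 0.5026 -0.0514  0.1794] tcp target [ 0.5106 -0.2484  0.1461]
```

```bash
python3 - <<'E'
from vial import *
o=robot.get_obs();R=Ro.from_quat(o['tool_rot']).as_matrix()
p1=np.array([.4308,.1808,.2022])
a=np.radians(14);R2=placeR(a,-.3);PAN=np.array([.518,-.2507,.072])
Rm=tiltR(np.radians(4),-.05,np.array([.05,1,0]))
pm,_=plan([.425,-.03,.2],Rm,10,p0=p1,R0=R,tcp=True)
tp=PAN+[0,0,.045]-R2@BV(a)
plan(tp,R2,12,p0=pm,R0=Rm,tcp=True)
print(ik(pm,Rm))
E
```

```text
N 10 row [-0.019, -0.003, -0.21] [-0.0014, 0.0065, 0.0087] |d| 21.087911228948208 mm ang 1.9709794519476855
  end err mm [0.4187 0.3893 0.0703] mid tcp [0.4329 0.0544 0.2003] tcp target [ 0.425 -0.03   0.2  ]
N 12 row [0.104, 0.036, -0.169] [0.0006, 0.0066, 0.0083] |d| 20.167548190099858 mm ang 1.9118169368430649
  end err mm [ 0.325  -0.1116  0.3982] mid tcp [ 0.4838 -0.1553  0.1734] tcp target [ 0.5106 -0.2484  0.1461]
(array([-0.35  ,  0.2481,  1.9691,  0.0273,  0.8579, -1.888 ]), np.float64(1.7721369911963456e-13), np.float64(1.1128487964008581e-14))
```

{"api": "play_rows", "payload": {"series": [[0,0.029,-0.138,0.003,0,0,0],[0,0.029,-0.138,0.003,0,0,0],[0,0.029,-0.138,0.003,0,0,0],[0,0.029,-0.138,0.003,0,0,0],[0,0.029,-0.138,0.003,0,0,0]]}}

```text
time: 16.55
position: [0.4304, 0.1807, 0.2023]
tool_rot: [-0.685, -0.176, -0.065, 0.704]
ft_force: [-0.1, 0.7, -0.9]
grip_width: 0.0283
```

{"api": "play_rows", "payload": {"series": [[0,-0.019,-0.003,-0.21,-0.0014,0.0065,0.0087],[0,-0.019,-0.003,-0.21,-0.0014,0.0065,0.0087],[0,-0.019,-0.003,-0.21,-0.0014,0.0065,0.0087],[0,-0.019,-0.003,-0.21,-0.0014,0.0065,0.0087],[0,-0.019,-0.003,-0.21,-0.0014,0.0065,0.0087],[0,-0.019,-0.003,-0.21,-0.0014,0.0065,0.0087],[0,-0.019,-0.003,-0.21,-0.0014,0.0065,0.0087],[0,-0.019,-0.003,-0.21,-0.0014,0.0065,0.0087],[0,-0.019,-0.003,-0.21,-0.0014,0.0065,0.0087],[0,-0.019,-0.003,-0.21,-0.0014,0.0065,0.0087]]}}

```text
time: 17.38
position: [0.4253, -0.0308, 0.1997]
tool_rot: [0.707, 0.006, 0.042, -0.705]
ft_force: [0.8, 0.8, -0.9]
grip_width: 0.0278
```

{"api": "play_rows", "payload": {"series": [[0,0.104,0.036,-0.169,0.0006,0.0066,0.0083],[0,0.104,0.036,-0.169,0.0006,0.0066,0.0083],[0,0.104,0.036,-0.169,0.0006,0.0066,0.0083],[0,0.104,0.036,-0.169,0.0006,0.0066,0.0083],[0,0.104,0.036,-0.169,0.0006,0.0066,0.0083],[0,0.104,0.036,-0.169,0.0006,0.0066,0.0083],[0,0.104,0.036,-0.169,0.0006,0.0066,0.0083],[0,0.104,0.036,-0.169,0.0006,0.0066,0.0083],[0,0.104,0.036,-0.169,0.0006,0.0066,0.0083],[0,0.104,0.036,-0.169,0.0006,0.0066,0.0083],[0,0.104,0.036,-0.169,0.0006,0.0066,0.0083],[0,0.104,0.036,-0.169,0.0006,0.0066,0.0083]]}}

```text
time: 18.38
position: [0.5117, -0.2491, 0.1456]
tool_rot: [-0.681, 0.19, -0.019, 0.707]
ft_force: [0.2, 0.5, -0.1]
grip_width: 0.0283
```

{"api": "play_rows", "payload": {"series": [[0,0,0,0,0,0,0],[0,0,0,0,0,0,0]]}}

```text
time: 18.55
position: [0.5114, -0.2489, 0.1452]
tool_rot: [-0.681, 0.19, -0.019, 0.707]
ft_force: [-0.5, 0.4, -1.5]
grip_width: 0.028
```

```bash
python3 - <<'E'
from vial import *
o=st();R=Ro.from_quat(o['tool_rot']).as_matrix()
print('rot err',np.degrees(Ro.from_matrix(placeR(np.radians(14),-.3).T@R).as_rotvec()))
print('bottom est',o['position']+R@BV(np.radians(14)))
np.save('o15.npy',np.hstack([o['position'],o['tool_rot']]))
im=eyes.camera('scene')[:,:,::-1];cv2.imwrite('pics/s15.png',cv2.resize(im[180:300,170:290],None,fx=5,fy=5,interpolation=2))
im=eyes.camera('wrist')[:,:,::-1];cv2.imwrite('pics/w15.png',cv2.resize(im[100:340,200:440],None,fx=2.5,fy=2.5,interpolation=2))
im=eyes.camera('top')[:,:,::-1];cv2.imwrite('pics/t15.png',cv2.resize(im[130:250,330:450],None,fx=5,fy=5,interpolation=2))
E
```

```text
t 18.55 q [-0.6077  0.64    1.446  -0.0765  1.2913 -1.8494] tcp [ 0.5114 -0.2489  0.1452] grasp [ 0.5179 -0.251   0.1723] F [-0.4715  0.3819 -1.4705] w 0.028022596978726638
rot err [ 0.0167 -0.0403  0.0942]
bottom est [ 0.5188 -0.2512  0.1161]
```

View pics/s15.png

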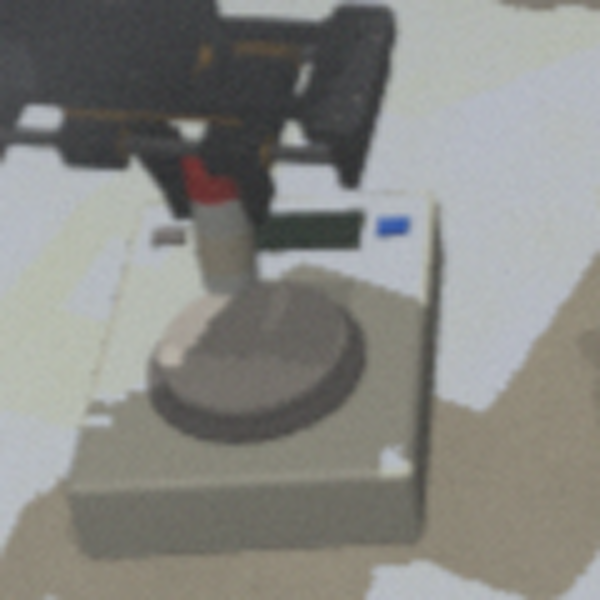

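View pics/w15.png

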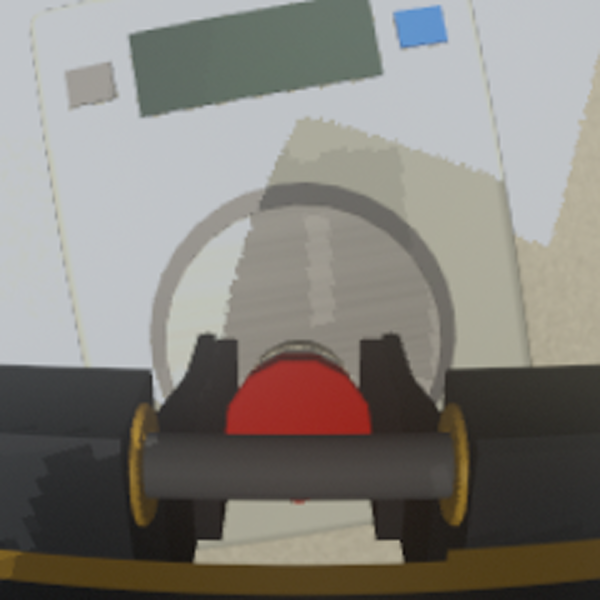

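View pics/t15.png

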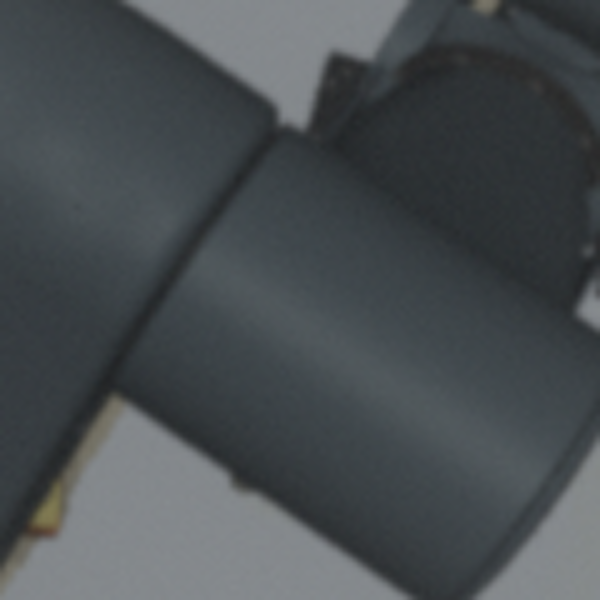

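```bash
python3 - <<'E'
from vial import *
o=np.load('o15.npy');p=o[:3];R=Ro.from_quat(o[3:]).as_matrix();z=lambda u:(u-[170,180])*5
for a in (8,14,20):
  a_=np.radians(a);b=BV(a_,.002,.057);ax=np.array([-np.sin(a_),-np.cos(a_),0])
  print(a,'bottom',z(proj('scene',p+R@b)[0]),'capbase',z(proj('scene',p+R@(b+.054*ax))[0]),'top',z(proj('scene',p+R@(b+.072*ax))[0]))
print('pan c',z(proj('scene',[.518,-.2507,.072])[0]))
th=np.linspace(0,6.28,200);E=np.array([z(proj('scene',[.518+.048*np.cos(t),-.2507+.048*np.sin(t),.072])[0]) for t in th]);print('pan box',E.min(0),E.max(0))
im=cv2.imread('pics/s15.png')[120:320,150:300];cv2.imwrite('pics/s15z.png',cv2.resize(im,None,fx=3,fy=3))
E
```

```text
8 bottom [241.7681 263.4117] capbase [221.5109 187.6754] top [214.4052 161.1091]
14 bottom [238.2987 271.7771] capbase [221.317  188.1117] top [215.3951 158.936 ]
20 bottom [234.605  279.2831] capbase [221.1123 188.4956] top [216.437  157.0378]
pan c [252.4599 331.9558]
pan box [156.662  269.6137] [346.9519 399.2206]
```

View pics/s15z.png

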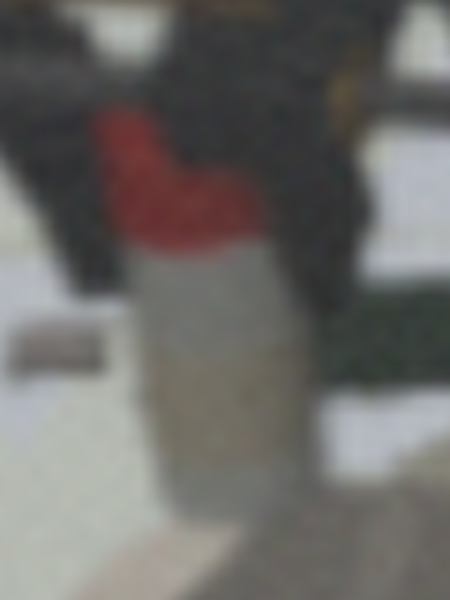

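```bash
python3 - <<'E'
from vial import *
print(tri((220,249.4),TY(509,270)))
w=eyes.camera_params('wrist');z=lambda u:(u-[200,100])*2.5
th=np.linspace(0,6.28,200)
for c in ([.518,-.2507,.072],[.528,-.2507,.072],[.518,-.2507,.062]):
  E=np.array([z(wproj(np.array(c)+.048*np.array([np.cos(t),np.sin(t),0]),w)) for t in th]);print(c,'min',E.min(0),'max',E.max(0))
for c in ([.602,-.1759,.055],[.3879,-.1454,.055],[.3678,-.305,.055]): print(z(wproj(np.array(c),w)))
im=eyes.camera('wrist')[:,:,::-1];cv2.imwrite('pics/w16.png',cv2.resize(im,None,fx=1.25,fy=1.25))
E
```

```text
(array([ 0.5197, -0.2527,  0.0633]), [np.float64(0.18466544153079734), np.float64(0.12139734493562238)])
[0.518, -0.2507, 0.072] min [158.4126 198.1813] max [434.6027 470.5081]
[0.528, -0.2507, 0.072] min [167.2574 226.2771] max [442.1699 495.3533]
[0.518, -0.2507, 0.062] min [163.3127 198.783 ] max [429.7779 461.7864]
[541.6617 474.2915]
[459.707  -76.7255]
[47.318  -4.9907]
```

View pics/w16.png

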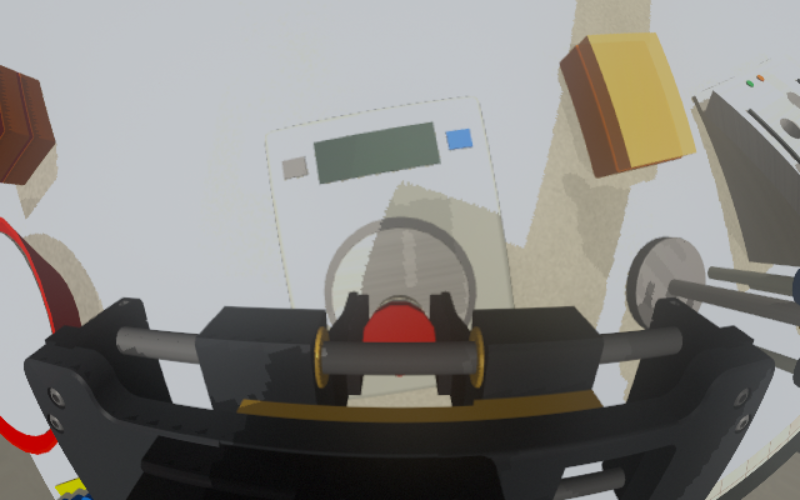

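```bash
python3 - <<'E'
from vial import *
a=np.radians(19);R2=placeR(a,-.3);C=np.array([.519,-.2505,.072])
tp=C+[0,0,.012]-R2@BV(a,.0025,.057)
print(ik(tp,R2)); plan(tp,R2,8,tcp=True)
print('down in tool',R2.T@np.array([0,0,-1.]))
E
```

```text
(array([-0.5962,  0.7134,  1.4105, -0.0978,  1.337 , -1.829 ]), np.float64(5.850343087985153e-09), np.float64(9.85513483036385e-10))
N 8 row [0.008, 0.039, -0.001] [0.0, 0.0001, 0.0034] |d| 3.982461550347975 mm ang 0.6122646486610182
  end err mm [ 0.2152  0.0052 -0.282 ] mid tcp [ 0.5096 -0.2472  0.1269] tcp target [ 0.508  -0.2471  0.1153]
down in tool [ 0.3256  0.9455 -0.    ]
```

{"api": "play_rows", "payload": {"series": [[0,0.008,0.039,-0.001,0,0.0001,0.0034],[0,0.008,0.039,-0.001,0,0.0001,0.0034],[0,0.008,0.039,-0.001,0,0.0001,0.0034],[0,0.008,0.039,-0.001,0,0.0001,0.0034],[0,0.008,0.039,-0.001,0,0.0001,0.0034],[0,0.008,0.039,-0.001,0,0.0001,0.0034],[0,0.008,0.039,-0.001,0,0.0001,0.0034],[0,0.008,0.039,-0.001,0,0.0001,0.0034],[0,0,0,0,0,0,0],[0,0,0,0,0,0,0]]}}

```text
time: 19.58
position: [0.5086, -0.2481, 0.1144]
tool_rot: [-0.672, 0.22, 0.011, 0.707]
ft_force: [-0.5, 0.8, -0.8]
grip_width: 0.0277
```

```bash
python3 - <<'E'
from vial import *
o=st();R=Ro.from_quat(o['tool_rot']).as_matrix();a=np.radians(19)
print('rot err',np.degrees(Ro.from_matrix(placeR(a,-.3).T@R).as_rotvec()),'bottom',o['position']+R@BV(a,.0025,.057))
im=eyes.camera('scene')[:,:,::-1];cv2.imwrite('pics/s17.png',cv2.resize(im[200:280,190:260],None,fx=7.5,fy=7.5,interpolation=2))
p=o['position'];z=lambda u:(u-[190,200])*7.5
ax=np.array([-np.sin(a),-np.cos(a),0]);b=BV(a,.0025,.057)
# predicted silhouettes
for s,r in((0,.014),(.054,.014)):
  ring=[p+R@(b+ax*s+r*(np.cos(t)*np.array([0,0,1])+np.sin(t)*np.cross(ax,[0,0,1]))) for t in np.linspace(0,6.28,100)]
  E=np.array([z(proj('scene',q)[0]) for q in ring]);print(s,E.min(0),E.max(0))
im=eyes.camera('wrist')[:,:,::-1];cv2.imwrite('pics/w17.png',cv2.resize(im[100:340,200:440],None,fx=2.5,fy=2.5,interpolation=2))
E
```

```text
t 19.5833 q [-0.5968  0.7153  1.409  -0.0985  1.3359 -1.8287] tcp [ 0.5086 -0.2481  0.1144] grasp [ 0.5173 -0.2508  0.1409] F [-0.5101  0.7945 -0.8056] w 0.027705666276639444
rot err [-0.0337  0.0388 -0.03  ] bottom [ 0.5195 -0.2515  0.0831]
0 [179.3693 299.4237] [263.2435 356.0113]
0.054 [153.7169 178.9814] [240.5003 234.6731]
```

View pics/s17.png

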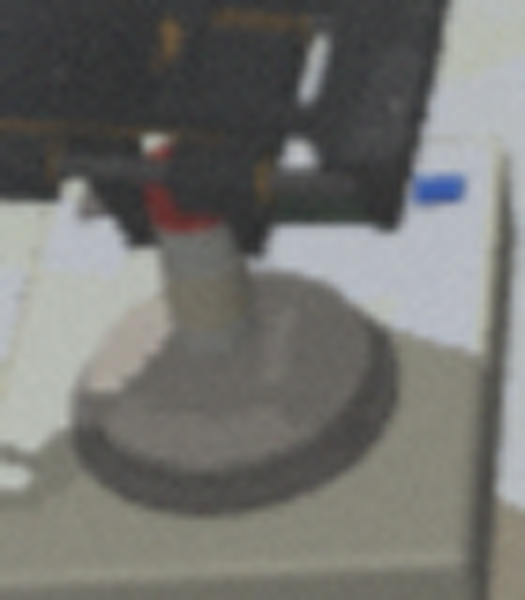

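View pics/w17.png

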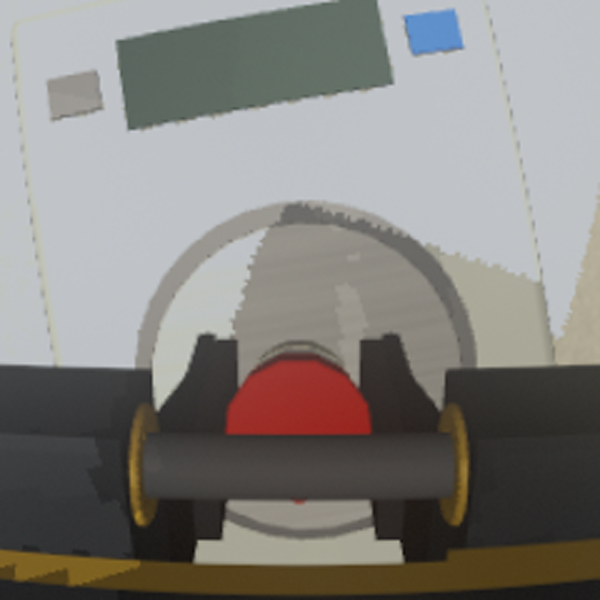

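```bash
python3 - <<'E'
from vial import *
w=eyes.camera_params('wrist');z=lambda u:(u-[200,100])*2.5
th=np.linspace(0,6.28,200)
for c in ([.518,-.2507,.072],[.521,-.2487,.072],[.521,-.2487,.066]):
  E=np.array([z(wproj(np.array(c)+.048*np.array([np.cos(t),np.sin(t),0]),w)) for t in th]);print(c,'min',E.min(0),'max',E.max(0))
E
```

```text
[0.518, -0.2507, 0.072] min [146.0674 214.0512] max [458.1399 522.8692]
[0.521, -0.2487, 0.072] min [155.0425 221.5258] max [466.8498 529.6309]
[0.521, -0.2487, 0.066] min [158.5249 222.9772] max [462.8114 523.8033]
```

{"api": "play_rows", "payload": {"series": [[0,0.0065,0.019,0.005,0,0,0],[0,0.0065,0.019,0.005,0,0,0],[0,0.0065,0.019,0.005,0,0,0],[0,0.0065,0.019,0.005,0,0,0],[0,0,0,0,0,0,0],[0,0,0,0,0,0,0]]}}

```text
time: 20.18
position: [0.5092, -0.2462, 0.1067]
tool_rot: [-0.673, 0.219, 0.011, 0.707]
ft_force: [0.5, 0.2, -1.0]
grip_width: 0.028
```

{"api": "play_rows", "payload": {"series": [[0,0.0033,0.0095,0,0,0,0],[0,0,0,0,0,0,0]]}}

```text
time: 20.35
position: [0.5093, -0.2463, 0.1058]
tool_rot: [-0.673, 0.219, 0.01, 0.707]
ft_force: [-0.4, 0.5, 0.2]
grip_width: 0.0279
```

{"api": "play_rows", "payload": {"series": [[0,0.0033,0.0095,0,0,0,0],[0,0,0,0,0,0,0]]}}

```text
time: 20.52
position: [0.5092, -0.2463, 0.1048]
tool_rot: [-0.673, 0.219, 0.011, 0.707]
ft_force: [0.5, -0.1, -0.1]
grip_width: 0.0281
```

```bash
python3 - <<'E'
from vial import *
o=st();R=Ro.from_quat(o['tool_rot']).as_matrix();a=np.radians(19)
print('bottom',o['position']+R@BV(a,.0025,.057))
im=eyes.camera('scene')[:,:,::-1];cv2.imwrite('pics/s18.png',cv2.resize(im[200:280,190:260],None,fx=7.5,fy=7.5,interpolation=2))
E
```

```text
t 20.5167 q [-0.594   0.7271  1.4156 -0.098   1.3169 -1.8243] tcp [ 0.5092 -0.2463  0.1048] grasp [ 0.5179 -0.249   0.1313] F [ 0.5146 -0.0526 -0.0588] w 0.028113445139122537
bottom [ 0.5202 -0.2497  0.0735]
```

View pics/s18.png

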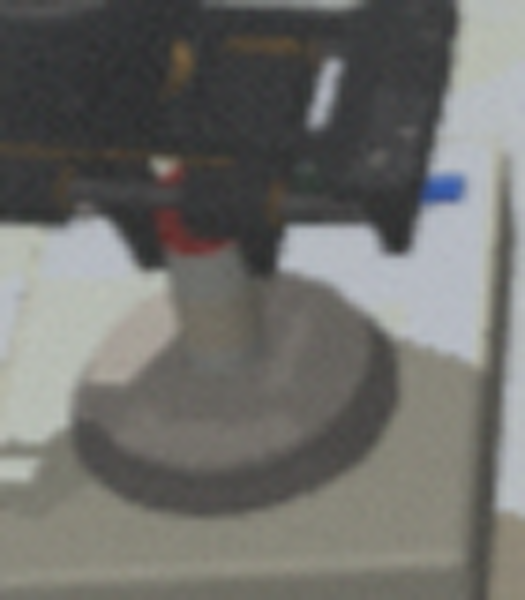

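{"api": "play_rows", "payload": {"series": [[0,0.0033,0.0095,0,0,0,0],[0,0,0,0,0,0,0]]}}

```text
time: 20.73
position: [0.5092, -0.2462, 0.1037]
tool_rot: [-0.673, 0.219, 0.011, 0.707]
ft_force: [-0.3, 0.9, -0.8]
grip_width: 0.0276
```

{"api": "play_rows", "payload": {"series": [[0,0.0033,0.0095,0,0,0,0],[0,0,0,0,0,0,0]]}}

```text
time: 20.9
position: [0.5092, -0.2462, 0.1027]
tool_rot: [-0.673, 0.219, 0.011, 0.707]
ft_force: [0.4, 1.0, -1.0]
grip_width: 0.0282
```

{"api": "play_rows", "payload": {"series": [[0,0.0025,0.007,0,0,0,0],[0,0,0,0,0,0,0]]}}

```text
time: 21.07
position: [0.5092, -0.2463, 0.102]
tool_rot: [-0.673, 0.219, 0.011, 0.707]
ft_force: [-0.4, -0.1, 0.1]
grip_width: 0.0278
```

{"api": "play_rows", "payload": {"series": [[0,0.0033,0.0095,0,0,0,0],[0,0,0,0,0,0,0]]}}

```text
time: 21.23
position: [0.5092, -0.2463, 0.101]
tool_rot: [-0.673, 0.219, 0.011, 0.707]
ft_force: [-0.4, -0.2, -0.8]
grip_width: 0.0277
```

{"api": "play_rows", "payload": {"series": [[0,0.0033,0.0095,0,0,0,0],[0,0,0,0,0,0,0]]}}

```text
time: 21.4
position: [0.5093, -0.2464, 0.1001]
tool_rot: [-0.673, 0.219, 0.01, 0.707]
ft_force: [0.7, 0.3, -0.0]
grip_width: 0.0278
```

{"api": "play_rows", "payload": {"series": [[0,0.0033,0.0095,0,0,0,0],[0,0,0,0,0,0,0]]}}

```text
time: 21.57
position: [0.51, -0.2466, 0.0999]
tool_rot: [-0.673, 0.219, 0.01, 0.707]
ft_force: [0.9, 0.9, 3.2]
grip_width: 0.0281
```

```bash
python3 - <<'E'
from vial import *
o=st()
im=eyes.camera('scene')[:,:,::-1];cv2.imwrite('pics/s19.png',cv2.resize(im[200:280,190:260],None,fx=7.5,fy=7.5,interpolation=2))
im=eyes.camera('wrist')[:,:,::-1];cv2.imwrite('pics/w19.png',cv2.resize(im[100:340,200:440],None,fx=2.5,fy=2.5,interpolation=2))
C=np.array([.5195,-.249,.072]);z=lambda u:(u-[190,200])*7.5
print(z(proj('scene',C)[0]),z(proj('scene',C+[0,0,.054])[0]))
E
```

```text
t 21.5667 q [-0.5938  0.7336  1.4173 -0.0981  1.3071 -1.8232] tcp [ 0.51   -0.2466  0.0999] grasp [ 0.5186 -0.2492  0.1264] F [0.8556 0.9469 3.2351] w 0.02805061973978818
[233.7694 350.2389] [210.0106 231.0262]
```

View pics/s19.png

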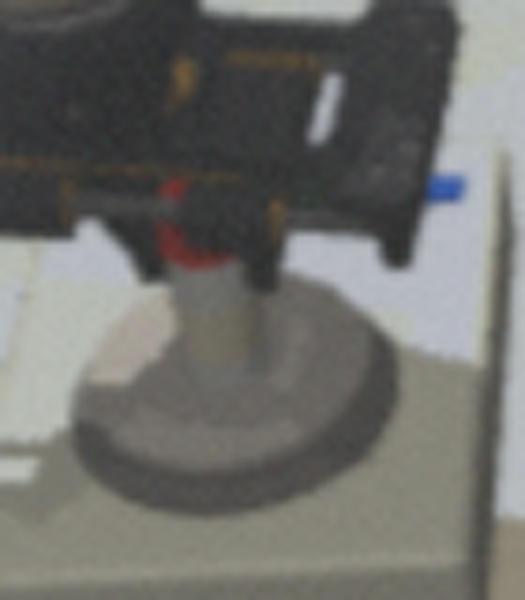

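View pics/w19.png

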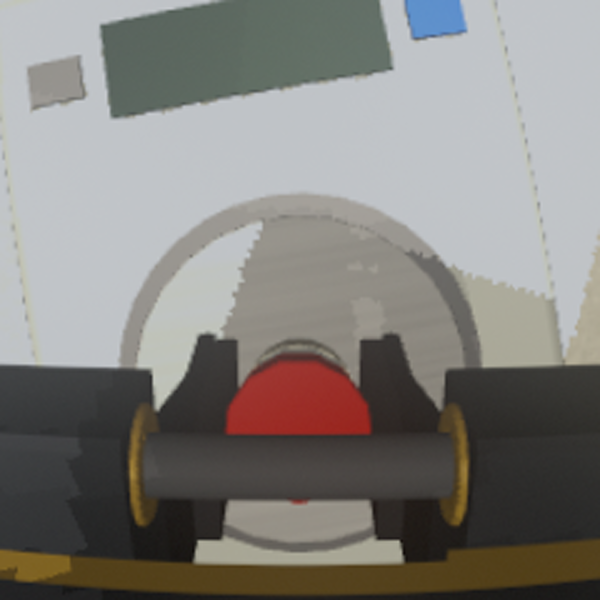

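{"api": "play_rows", "payload": {"series": [[0.38,0,0,0,0,0,0],[0.42,0,0,0,0,0,0],[0.5,0,0,0,0,0,0],[0.5,0,0,0,0,0,0],[0.5,0,0,0,0,0,0]]}}

```text
time: 22.08
position: [0.509, -0.2462, 0.0987]
tool_rot: [-0.672, 0.22, 0.011, 0.707]
ft_force: [-0.2, 0.7, -0.0]
grip_width: 0.0424
```

```bash
python3 - <<'E'
from vial import *
o=st()
im=eyes.camera('wrist')[:,:,::-1];cv2.imwrite('pics/w20.png',cv2.resize(im[100:340,200:440],None,fx=2.5,fy=2.5,interpolation=2))
E
```

```text
t 22.0833 q [-0.594   0.7351  1.419  -0.0983  1.3063 -1.8232] tcp [ 0.509  -0.2462  0.0987] grasp [ 0.5177 -0.2488  0.1251] F [-0.1717  0.6551 -0.0328] w 0.04239296529729696
```

View pics/w20.png

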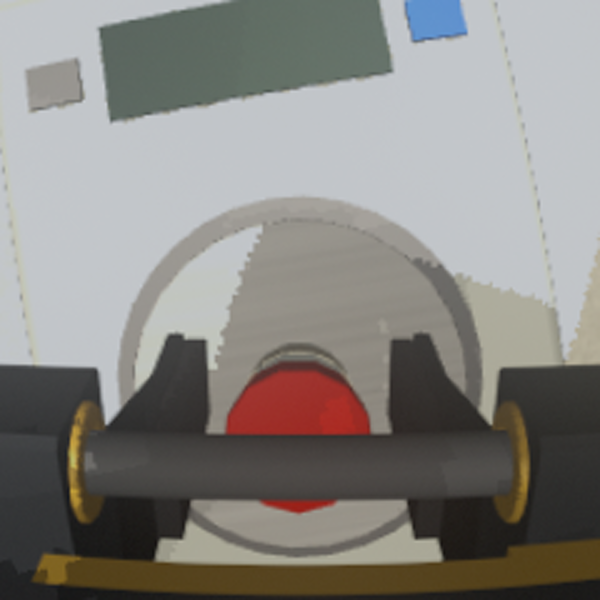

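{"api": "play_rows", "payload": {"series": [[0.5,-0.02,-0.057,0,0,0,0],[0.5,-0.049,-0.142,0,0,0,0],[0.5,-0.049,-0.142,0,0,0,0],[0.5,-0.049,-0.142,0,0,0,0],[0.5,-0.049,-0.142,0,0,0,0],[0.5,-0.049,-0.142,0,0,0,0],[0.5,-0.049,-0.142,0,0,0,0]]}}

```text
time: 22.72
position: [0.509, -0.2461, 0.1964]
tool_rot: [-0.673, 0.219, 0.01, 0.707]
ft_force: [1.2, -0.1, 0.7]
grip_width: 0.0433
```

```bash
python3 - <<'E'
from vial import *
o=st()
im=eyes.camera('scene')[:,:,::-1];cv2.imwrite('pics/s21.png',cv2.resize(im[180:300,170:290],None,fx=5,fy=5,interpolation=2))
F=frame()
Rm=tiltR(np.radians(5),-.1,np.array([.35,1,0]))
pm,_=plan([.42,-.03,.23],Rm,11,tcp=True)
R2=tiltR(np.radians(25),YAW,F[:,0])
B=H0+frame(.15)@np.array([.088,.0012,0]);print('bar',B)
p1,_=plan(B+F[:,2]*.055,R2,16,p0=pm,R0=Rm)
print(ik(pm,Rm)[0],ik(p1,R2)[0])
E
```

```text
t 22.7167 q [-0.5939  0.6179  1.3485 -0.0951  1.4921 -1.8414] tcp [ 0.509  -0.2461  0.1964] grasp [ 0.5177 -0.2487  0.2229] F [ 1.2183 -0.1069  0.6607] w 0.043272551349495834
N 11 row [-0.143, -0.007, 0.162] [0.0008, 0.0009, -0.0119] |d| 21.619898242128706 mm ang 2.152938457086036
  end err mm [-0.1016  0.0484 -0.3195] mid tcp [ 0.4615 -0.1294  0.2233] tcp target [ 0.42 -0.03  0.23]
bar [0.5048 0.2269 0.2018]
N 16 row [-0.096, 0.029, 0.14] [0.0066, 0.0213, -0.0034] |d| 17.22120785543221 mm ang 4.060227087245244
  end err mm [ 0.0754 -0.8576  0.4826] mid tcp [0.4235 0.1213 0.2119] tcp target [0.4853 0.2237 0.2215]
[-0.3553  0.1832  1.9508  0.0276  0.9233 -1.6061] [ 0.2443  0.2651  1.973  -0.0787  0.4698  0.1466]
```

View pics/s21.png

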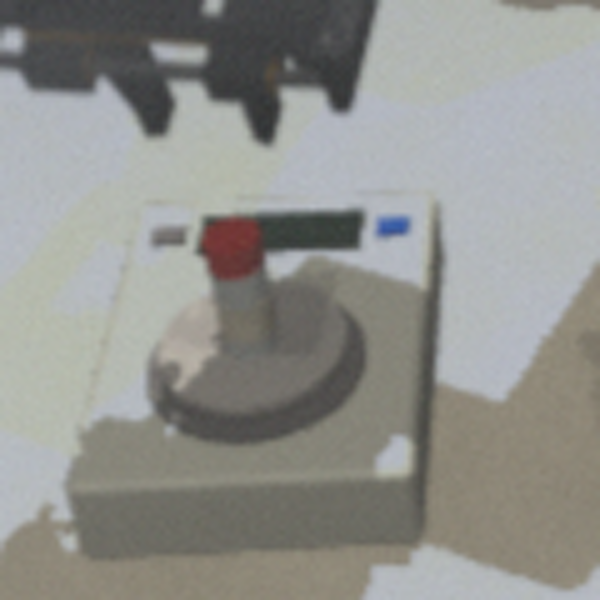

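{"api": "play_rows", "payload": {"series": [[0.5,-0.143,-0.007,0.162,0.0008,0.0009,-0.0119],[0.5,-0.143,-0.007,0.162,0.0008,0.0009,-0.0119],[0.5,-0.143,-0.007,0.162,0.0008,0.0009,-0.0119],[0.5,-0.143,-0.007,0.162,0.0008,0.0009,-0.0119],[0.5,-0.143,-0.007,0.162,0.0008,0.0009,-0.0119],[0.5,-0.143,-0.007,0.162,0.0008,0.0009,-0.0119],[0.5,-0.143,-0.007,0.162,0.0008,0.0009,-0.0119],[0.5,-0.143,-0.007,0.162,0.0008,0.0009,-0.0119],[0.5,-0.143,-0.007,0.162,0.0008,0.0009,-0.0119],[0.5,-0.143,-0.007,0.162,0.0008,0.0009,-0.0119],[0.5,-0.143,-0.007,0.162,0.0008,0.0009,-0.0119]]}}

```text
time: 23.68
position: [0.4181, -0.0283, 0.2269]
tool_rot: [-0.694, 0.088, -0.148, 0.699]
ft_force: [0.7, 0.1, -0.7]
grip_width: 0.0434
```

{"api": "play_rows", "payload": {"series": [[0.5,-0.096,0.029,0.14,0.0066,0.0213,-0.0034],[0.5,-0.096,0.029,0.14,0.0066,0.0213,-0.0034],[0.5,-0.096,0.029,0.14,0.0066,0.0213,-0.0034],[0.5,-0.096,0.029,0.14,0.0066,0.0213,-0.0034],[0.5,-0.096,0.029,0.14,0.0066,0.0213,-0.0034],[0.5,-0.096,0.029,0.14,0.0066,0.0213,-0.0034],[0.5,-0.096,0.029,0.14,0.0066,0.0213,-0.0034],[0.5,-0.096,0.029,0.14,0.0066,0.0213,-0.0034]]}}

```text
time: 24.35
position: [0.4167, 0.1065, 0.2093]
tool_rot: [-0.572, 0.229, -0.363, 0.699]
ft_force: [0.2, -0.2, 0.6]
grip_width: 0.0437
```

{"api": "play_rows", "payload": {"series": [[0.5,-0.096,0.029,0.14,0.0066,0.0213,-0.0034],[0.5,-0.096,0.029,0.14,0.0066,0.0213,-0.0034],[0.5,-0.096,0.029,0.14,0.0066,0.0213,-0.0034],[0.5,-0.096,0.029,0.14,0.0066,0.0213,-0.0034],[0.5,-0.096,0.029,0.14,0.0066,0.0213,-0.0034],[0.5,-0.096,0.029,0.14,0.0066,0.0213,-0.0034],[0.5,-0.096,0.029,0.14,0.0066,0.0213,-0.0034],[0.5,-0.096,0.029,0.14,0.0066,0.0213,-0.0034],[0.5,0,0,0,0,0,0]]}}

```text
time: 25.1
position: [0.4858, 0.2259, 0.2201]
tool_rot: [-0.406, 0.349, -0.547, 0.644]
ft_force: [0.2, -1.1, -0.1]
grip_width: 0.0436
```

```bash
python3 - <<'E'
from vial import *
o=st();F=frame();R=Ro.from_quat(o['tool_rot']).as_matrix()
R2=tiltR(np.radians(25),YAW,F[:,0]);print('rot err',np.degrees(Ro.from_matrix(R2.T@R).as_rotvec()))
B=H0+frame(.15)@np.array([.088,.0012,0])
print('rel bar',F.T@(o['position']-.028*R[:,1]-B)*1e3)
im=eyes.camera('wrist')[:,:,::-1];cv2.imwrite('pics/w22.png',cv2.resize(im[140:340,200:440],None,fx=3,fy=3,interpolation=2))
plan(B+F[:,2]*.003,R2,6)
E
```

```text
t 25.1 q [ 0.2462  0.2684  1.9756 -0.0732  0.4592  0.1468] tcp [0.4858 0.2259 0.2201] grasp [0.4741 0.2239 0.2454] F [ 0.2332 -1.0852 -0.0784] w 0.043623361044257715
rot err [0.24   0.1823 0.2474]
rel bar [-0.1983  1.9547 53.4438]
N 6 row [0.002, 0.083, 0.018] [-0.0, -0.0, -0.0002] |d| 8.495292814258965 mm ang 0.036
  end err mm [ 0.1818  0.2847 -0.0078] mid tcp [0.5047 0.2275 0.1924] tcp target [0.5148 0.2285 0.1789]
```

View pics/w22.png

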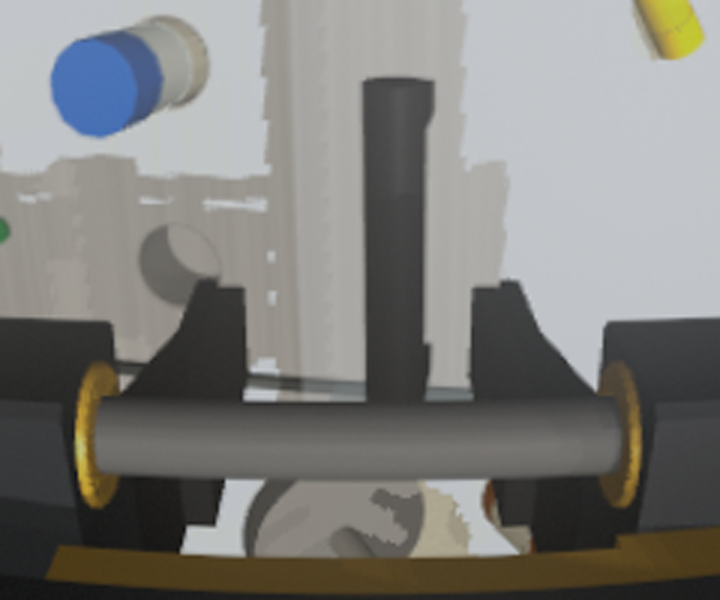

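{"api": "play_rows", "payload": {"series": [[0.5,0.002,0.083,0.018,0,0,0],[0.5,0.002,0.083,0.018,0,0,0],[0.5,0.002,0.083,0.018,0,0,0],[0.5,0.002,0.083,0.018,0,0,0],[0.5,0.002,0.083,0.018,0,0,0],[0.5,0.002,0.083,0.018,0,0,0],[0,0,0,0,0,0,0],[0,0,0,0,0,0,0],[0,0,0,0,0,0,0],[0,0,0,0,0,0,0],[0,0,0,0,0,0,0],[0,0,0,0,0,0,0]]}}

```text
time: 26.15
position: [0.5146, 0.2278, 0.1791]
tool_rot: [-0.407, 0.35, -0.547, 0.643]
ft_force: [0.5, -0.5, 0.4]
grip_width: 0.0132
```

```bash
python3 - <<'E'
from vial import *
o=st();F=frame();R=Ro.from_quat(o['tool_rot']).as_matrix()
B=H0+frame(.15)@np.array([.088,.0012,0])
print('rel bar',F.T@(o['position']-.028*R[:,1]-B)*1e3,'-ex tool',-R.T@F[:,0],'F',F.T@o['ft_force'])
E
```

```text
t 26.15 q [ 0.2344  0.3764  1.9611 -0.0786  0.3686  0.144 ] tcp [0.5146 0.2278 0.1791] grasp [0.5029 0.2258 0.2045] F [ 0.4828 -0.529   0.3547] w 0.013243952833701503
rel bar [-0.0887 -0.7506  3.3517] -ex tool [ 0.0037  0.1726 -0.985 ] F [ 0.5249 -0.5991  0.0655]
```

{"api": "play_rows", "payload": {"series": [[0,0,0.009,-0.05,0,0,0],[0,0,0.017,-0.1,0,0,0],[0,0,0.017,-0.1,0,0,0],[0,0,0.017,-0.1,0,0,0],[0,0,0.017,-0.1,0,0,0],[0,0,0.017,-0.1,0,0,0],[0,0,0.017,-0.1,0,0,0],[0,0,0.017,-0.1,0,0,0],[0,0,0.009,-0.05,0,0,0],[0,0,0.009,-0.05,0,0,0],[0,0,0,0,0,0,0]]}}

```text
time: 27.07
position: [0.4461, 0.2163, 0.1304]
tool_rot: [-0.406, 0.349, -0.547, 0.643]
ft_force: [3.1, -6.3, 2.5]
grip_width: 0.0134
```

```bash
python3 - <<'E'
from vial import *
o=st();F=frame();R=Ro.from_quat(o['tool_rot']).as_matrix()
print('rel H0',F.T@(o['position']-.028*R[:,1]-H0)*1e3,'F',F.T@o['ft_force'])
E
```

```text
t 27.0667 q [ 0.2485  0.4211  2.1634 -0.2872  0.1233  0.3691] tcp [0.4461 0.2163 0.1304] grasp [0.4343 0.2143 0.1557] F [ 3.0616 -6.2989  2.5229] w 0.013362302746842861
rel H0 [ 2.9679 -0.7069  3.3005] F [ 3.1009 -6.7062  0.9086]
```

{"api": "play_rows", "payload": {"series": [[0,0,0.004,-0.02,0,0,0],[0,0,0.004,-0.02,0,0,0],[0,0,0,0,0,0,0]]}}

```text
time: 27.32
position: [0.4463, 0.2165, 0.1303]
tool_rot: [-0.403, 0.348, -0.549, 0.645]
ft_force: [3.7, -9.4, 11.1]
grip_width: 0.0135
```

```bash
python3 - <<'E'
from vial import *
o=st();F=frame();R=Ro.from_quat(o['tool_rot']).as_matrix()
print('rel H0',F.T@(o['position']-.028*R[:,1]-H0)*1e3,'F',F.T@o['ft_force'])
E
```

```text
t 27.3167 q [ 0.2485  0.4227  2.1692 -0.3235  0.1087  0.4064] tcp [0.4463 0.2165 0.1303] grasp [0.4343 0.2144 0.1555] F [ 3.6946 -9.4363 11.0937] w 0.013507779812151443
rel H0 [ 2.8523 -0.5756  3.1241] F [ 8.1194 -9.9044  7.8577]
```

{"api": "play_rows", "payload": {"series": [[0,0,-0.006,0.03,0,0,0],[0.5,0,0,0,0,0,0],[0.5,0,0,0,0,0,0],[0.5,0,0,0,0,0,0],[0.5,0,0,0,0,0,0],[0.5,0,0,0,0,0,0]]}}

```text
time: 27.82
position: [0.4431, 0.2167, 0.1286]
tool_rot: [-0.408, 0.35, -0.546, 0.642]
ft_force: [-0.7, -0.4, 0.1]
grip_width: 0.038
```

```bash
python3 - <<'E'
from vial import *
o=st();F=frame();R=Ro.from_quat(o['tool_rot']).as_matrix()
print('rel H0',F.T@(o['position']-.028*R[:,1]-H0)*1e3,'F',F.T@o['ft_force'])
g=o['position']-.028*R[:,1]
plan(g+F[:,2]*.1,R,7)
E
```

```text
t 27.8167 q [ 0.251   0.4232  2.1673 -0.293   0.1219  0.3766] tcp [0.4431 0.2167 0.1286] grasp [0.4315 0.2147 0.154 ] F [-0.6691 -0.384   0.0886] w 0.03799167066928437
rel H0 [-0.276   0.1643  3.4613] F [-0.5404 -0.2725  0.4866]
N 7 row [-0.0, -0.141, -0.025] [0.0, 0.0, 0.0] |d| 14.319916200872127 mm ang 0.0
  end err mm [-0.1119 -0.2866  0.1825] mid tcp [0.4107 0.2113 0.1755] tcp target [0.3865 0.2075 0.2105]
```

{"api": "play_rows", "payload": {"series": [[0.5,0,-0.141,-0.025,0,0,0],[0.5,0,-0.141,-0.025,0,0,0],[0.5,0,-0.141,-0.025,0,0,0],[0.5,0,-0.141,-0.025,0,0,0],[0.5,0,-0.141,-0.025,0,0,0],[0.5,0,-0.141,-0.025,0,0,0],[0.5,0,-0.141,-0.025,0,0,0],[0.5,0,0,0,0,0,0]]}}

```text
time: 28.48
position: [0.3858, 0.2073, 0.2122]
tool_rot: [-0.407, 0.349, -0.547, 0.643]
ft_force: [0.0, -0.3, 0.4]
grip_width: 0.0435
```

```bash
python3 - <<'E'
from vial import *
o=st()
a=eyes.camera('scene')[:,:,::-1];cv2.imwrite('pics/s30.png',a)
cv2.imwrite('pics/s30z.png',cv2.resize(a[160:280,330:480],None,fx=5,fy=5,interpolation=2))
b=eyes.camera('top')[:,:,::-1];cv2.imwrite('pics/t30.png',b)
im=eyes.camera('wrist')[:,:,::-1];cv2.imwrite('pics/w30.png',cv2.resize(im,None,fx=1.25,fy=1.25))
E
```

```text
t 28.4833 q [ 0.2685  0.1563  2.1862 -0.1188  0.365   0.2122] tcp [0.3858 0.2073 0.2122] grasp [0.3741 0.2053 0.2376] F [ 0.017  -0.2909  0.3737] w 0.0434791885153913
```

View pics/s30.png

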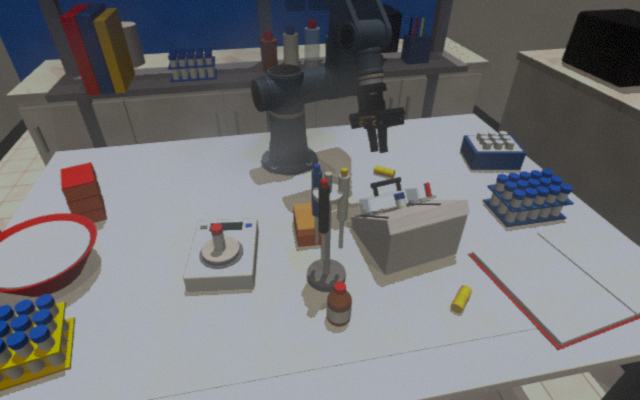

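View pics/s30z.png

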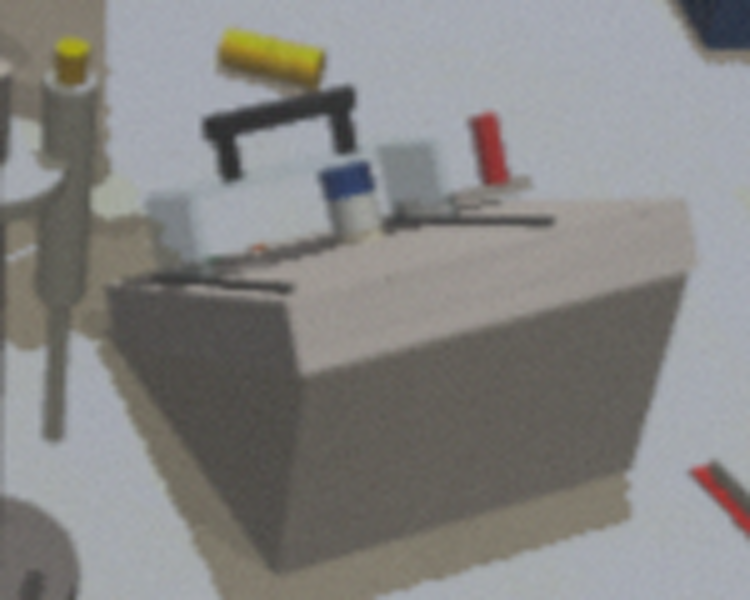

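View pics/t30.png

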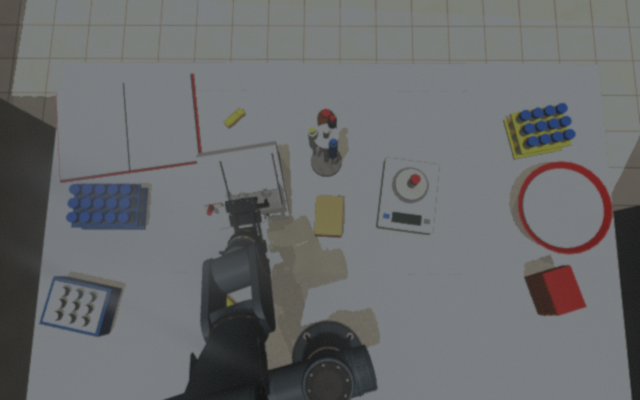

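View pics/w30.png

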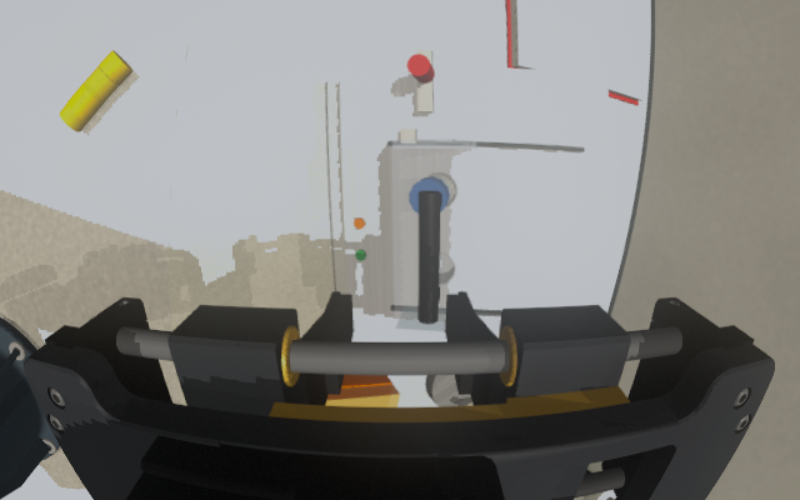

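```bash
python3 - <<'E'
from rig import ticket
print(ticket.hand_in())
E
```

```text
the job is handed in; nothing more can be done
None
```

I slid the catch out, pushed the guard fully up, and stood the red-capped vial on the pan. I then slid the guard shut over the blue-capped vial, backed the gripper clear and handed the job in. It took about 28.6 s of the 72 s; no verdict is reported.

**Last checks**
- **Catch:** it moved 23.7 mm and stopped against about 10 N, so I take it as fully out. It is still undone, as allowed.
- **Guard:** it travelled 85 mm each way and held against extra push at both ends. After shutting, the handle appears at the same place in the scene picture as at the start.
- **Red vial:** I lowered it in about 1 mm steps until the wrist force read about 3 N, then released it. Pictures after release show it upright near the middle of the pan.
- **Blue vial and bystanders:** the last pictures show the blue vial in its well and the other items where they were.

**What disagreed**
- **Fingertips:** they appeared about 34 mm short of where `robot.nose_length` and the tool description put them. My first try at the catch closed above the knob. I corrected for this from then on, and every later grasp came out at about the expected width.
- **Camera positions:** the cameras differed by about 5 mm on the catch knob. For the pan, height came out about 9 mm low, so I relied on contact force for the touch-down, which came about 3 mm lower than estimated. Sideways position differed by about 2–4 mm, so the vial may be a few millimetres off centre.

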